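Scoop stray vials from under a bench shelf into the discard tub

TASK

Two small sample vials have rolled under the clear bench shelf. Slide the flat steel scoop in under the shelf's lower lip until both vials ride on it, draw them out and lift them on the scoop, and tip both into the yellow discard tub that stands near the front edge, to the right of the shelf. Then lay the scoop flat on the worktop again, clear of the shelf and the tub, and leave the bottles on and beside the shelf standing where they are.

Things in the scene. Friction and masses are not known exactly. Their poses are not given: they have to be found in the camera images.
- shelf: Two-tier clear acrylic bench shelf with blue lips, fixed to the worktop, 272 mm wide (y), 216 mm high. Origin on the worktop below the middle of the lower lip's front face; +x points inward, away from the open front. The vials lie in the low space under the lower board (underside 52, top 58 mm up), between side panels at y = -130 and +130 mm. Smooth plastic.
- shelf_lip (a point): Middle of the lower edge of the lower lip's front face, 42 mm above the worktop; all that goes in must pass under it. Axes as the shelf.
- shelf_back (a point): Middle of the lower edge of the back panel's front face, at x = +80 mm of the shelf. It hangs 6 mm above the worktop: it stops the vials, but the thin scoop floor slides under it, by up to 23 mm, where the side walls meet it. Push the scoop's nose 18 to 22 mm past this face: then the vials held by the panel have passed over the crest of the scoop's floor.
- shelf_upper (a point): Middle of the lower front edge of the upper lip, 202 mm above the worktop. The upper board (top 216 mm) overhangs the lower lip by 40 mm towards the front (to x = -40 mm of the shelf). A gripper held upright on the scoop's handle would hit it: it must lean back, away from the shelf, by 20 to 40 degrees.
- scoop: Flat steel scoop with a blue handle, loose, about 0.17 kg, lying stably on its floor, nose roughly away from the robot. Origin on the underside of the floor; +x to the nose, y across. Floor from x = -30 (rear wall, 18 mm high) to +44 mm (nose), 151 mm wide, 143 mm between its side walls (14 mm high, x = -30 to +20 mm).
- scoop_nose (a point): Middle of the scoop's nose edge, 0.6 mm thick, at x = +44 mm of the scoop, on its underside. From here the floor's top rises to a 3.5 mm crest at x = +24 mm, then falls by 2.7 degrees to 1 mm at the rear wall, so that vials behind the crest stay there while the scoop is level or nose-up and moves smoothly.
- scoop_grip (a point): Point to grip on the scoop's handle, at x = -97, y = 0, z = +43 mm of the scoop, axes as the scoop. The handle, 16 mm wide (y) and 16 mm thick, rises from the rear wall at 25 degrees: its middle line goes from x = -30, z = 12 mm to x = -130, z = 59 mm. The fingers close on its flat sides, along y.
- vial_a_centre (a point): Centre of the red-capped vial: a white cylinder with a flush cap, 12.5 mm in diameter, 48 mm long, 12 g, which lies on its side roughly along the shelf's y under the lower board and rolls easily. At the start it is about 50 mm behind the lip. Axis of the vial: y of this point.
- vial_b_centre (a point): Centre of the orange-capped vial, the same in size and shape, lying about 60 mm to the shelf's +y side of the red-capped one, end to end with it; both together span less than 125 mm, so that they fit on the scoop side by side.
- tub: Yellow plastic discard tub near the front edge of the worktop, right of the shelf (not the like tub in the far left corner), fixed, open at the top, 206 mm (x) by 274 mm (y) at the rim, 134 mm high, walls slanting inward to an inside floor of about 130 by 190 mm. Origin at the centre of its underside.
- brown_bottle_centre (a point): Centre (37 mm up) of a brown reagent bottle with a dark cap, 42 mm in diameter, 75 mm high, loose, standing on the shelf's lower board. To be left alone.
- blue_bottle_centre (a point): Centre (34 mm up) of a white reagent bottle with a blue cap, 38 mm in diameter, 68 mm high, loose, standing on the shelf's lower board. To be left alone.
- wash_centre (a point): Point 90 mm up on the axis of the base frame of a white squeeze wash bottle with a blue top, 66 mm wide, 186 mm high, loose, standing on the worktop left of the shelf; its body centre lies 15 mm to +y of this point in its own frame. To be left alone.

How it is judged (in metres and radians):
On the way, in this order (a step that is already met when the one before it is completed fails the run):
1. both vials lie on the scoop, out from under the shelf and lifted off the worktop (x of vial_a_centre in the frame of scoop between -0.03 and 0.03 m and y of vial_a_centre in the frame of scoop between -0.075 and 0.075 m and z of vial_a_centre in the frame of scoop between 0.003 and 0.03 m and x of vial_b_centre in the frame of scoop between -0.03 and 0.03 m and y of vial_b_centre in the frame of scoop between -0.075 and 0.075 m and z of vial_b_centre in the frame of scoop between 0.003 and 0.03 m and height (world z) of scoop above 0.04 m and x of each of vial_a_centre, vial_b_centre in the frame of shelf below -0.02 m), for 0.2 s.
2. both vials are in the tub, off the scoop (x of vial_a_centre in the frame of tub between -0.095 and 0.095 m and y of vial_a_centre in the frame of tub between -0.13 and 0.13 m and height (world z) of each of vial_a_centre, vial_b_centre below 0.09 m and x of vial_b_centre in the frame of tub between -0.095 and 0.095 m and y of vial_b_centre in the frame of tub between -0.13 and 0.13 m and contact force between each of vial_a, vial_b and scoop below 0.01 N), for 0.2 s.
At the end, for the whole second after the job is handed in: Both vials lie in the tub, centres under 90 mm above the worktop; the scoop lies still and flat on the worktop (within 6 mm and 3 degrees), not under the shelf, touching neither shelf nor tub; the three bottles stand where they stood (within 20 mm) (x of vial_a_centre in the frame of tub between -0.095 and 0.095 m and y of vial_a_centre in the frame of tub between -0.13 and 0.13 m and height (world z) of each of vial_a_centre, vial_b_centre below 0.09 m and x of vial_b_centre in the frame of tub between -0.095 and 0.095 m and y of vial_b_centre in the frame of tub between -0.13 and 0.13 m and height (world z) of scoop between -0.006 and 0.006 m and angle between scoop's own z axis and vertical below 0.06 rad and linear speed of scoop below 0.02 m/s and contact force between scoop and shelf below 0.05 N and contact force between scoop and tub below 0.05 N and (x of scoop in the frame of shelf below -0.044 m or y of scoop in the frame of shelf above 0.19 m or y of scoop in the frame of shelf below -0.19 m)).
It fails at once if the brown bottle is pushed more than 20 mm or tipped (distance of brown_bottle_centre from where it was at the start of the episode above 0.02 m or angle between brown_bottle_centre's own z axis and vertical above 0.3 rad).
It fails at once if the blue-capped bottle is pushed more than 20 mm or tipped (distance of blue_bottle_centre from where it was at the start of the episode above 0.02 m or angle between blue_bottle_centre's own z axis and vertical above 0.3 rad).
It fails at once if the wash bottle is pushed more than 20 mm or tipped (distance of wash_centre from where it was at the start of the episode above 0.02 m or angle between wash_centre's own z axis and vertical above 0.3 rad).
It also fails if it takes over 67 s, if anything falls off the work surface, if the arm or the gripper's body presses on something with over 40 N, if the wrist force passes 120 N, or if a joint passes its speed limit or range.

ROBOT

A 6-joint arm with a two-finger parallel gripper is mounted at the origin on a cart in front of the work surface, level with it; the furniture and walls round the work are solid. World frame = base frame: x ahead of the robot, y to its left, z up, the work surface at z = 0. Lengths are in mm, angles in rad, forces in N, time in s.
With the tool pointing down it reaches from about 275 to 825 mm from the base axis. Payload 5.2 kg.
Tool frame: the origin (TCP) lies on the mounting face of the last link; the fingertips stand 186 mm ahead of it and the grasp point (between the pads) lies robot.grasp_offset ahead of it (robot.grasp_offset is the distance from the TCP to the grasp point, in mm); z points along the fingers, y is the direction in which the jaws open and shut (so a half turn about z gives the same grasp; the last joint's range is limited). The gripper opens to 93 mm and grips with 3 to 60 N. Pads are 15 mm wide; open, the fingers measure 128 mm over their backs; the gripper's body (75 mm by 188 mm) begins 65 mm behind the grasp point.
Start: joints at [-1.507, 0.259, 1.535, -0, 1.348, -0.203], TCP at [145.026, -530.541, 404.753] pointing down, gripper open.
Joint ranges: [-3.14, 3.14], [-0.91, 2.08], [0.19, 2.58], [-1.22, 4.36], [0.22, 2.71], [-3.12, 3.12]. Speed limits (rad/s): [2.57, 2.57, 3.14, 3.14, 3.14, 3.14].

INTERFACE

Orientations are given as a 3x3 rotation matrix whose columns are the frame's x, y, z axes.
In Python, from bench import robot gives the robot as it stands.
- The arm moves only by the shell command python3 -m handwheel 'ROWS' [OPENING] [FORCE]. ROWS is text: rows parted by semicolons, each of 4 numbers parted by spaces: the shift along the world's x, y, z in units of 25 mm (1.0 is 25 mm), then the turn about the world's z in units of 6 degrees (1.0 is 6 degrees). A call has 1 to 20 rows; each row is the pose to reach, as a shift and turn from the pose measured when the call began; what a row does not reach only later rows make up. A row lasts 1/10 s, in which the tool goes at most 50 mm and 8.59 degrees, less where a joint would pass 70% of its speed; a pose out of reach is approached as far as the arm can. A call with a gripper value outside its range is refused whole. OPENING is the finger opening in mm, from 0 to 93, set as the call begins (- or left out, the last holds). The fingers move at their own pace and stop on an object; FORCE is the grip in N (left out, the last holds). Time passes only in rows, so rows that repeat a pose let the fingers close. It gives the time, the measured TCP pose, the force and the opening at its end, in the units of the state.
- robot.state(): the state, without advancing time (a new reading comes with each control period).
- robot.read_camera(name): name is "side" or "top" or "wrist"; returns a dict with "frame" (420x560x3 uint8, red, green, blue), "fx", "fy", "cx", "cy" (pixels), "rvec" (rotation vector, rad) and "tvec" (3), from world to camera coordinates, as OpenCV has them. Camera axes: x right, y down, z forward; pixel columns grow to the right and rows downward; lengths in mm; the calibration is good to about 2 mm. A picture is of the moment at which its call begins. There is no depth.
- robot.hand_in(): hands the job in, once; it reports no verdict.
Trained networks look in a picture, given as the dict that the camera call returned (one of the last four; its "shot" number tells which), for a name from the list of things; names that differ only in an ending like _2 or _b are one class to them, and where a whole thing is asked for, a point or a joint stands for the part that bears it (a point fixed in the world has none). Each returns a list of dicts, best first, with "confidence" (0 to 1); they miss things now and then, are a little off and sometimes report something else, mostly with a low value. They report only what shows in the picture. A call takes as long as a camera call.
- robot.find_in(picture, query): "centre" ([column, row] in pixels, amid what is visible of it).
The state is a dict: "clock": time; "q": joint angles; "joint_vel": joint speeds; "effort": joint torques, N m; "tcp_pos": TCP position; "tcp_rot": TCP orientation; "force": force on the tool from outside, world axes, zero at the start; "torque": the same for the moment, N m; "finger_gap": opening from 0.0 (shut) to 1.0 (fully open).
Only numpy, scipy, OpenCV 4.12 (cv2) and the standard library are available. Lean on these libraries where they do the work, as an engineer would, in place of code of your own. Each camera call takes 0.05 s, during which the arm holds its last target.

## Working session

There is one attempt and no reset: what is moved stays moved. The work goes in short steps, Python scripts to look and compute and a shell command to move; the robot and the scene stay as the last step left them, time stands still between calls to the robot, and variables do not carry over. Pictures are saved under pics/ and viewed, and the job is handed in when it is done.

```bash
ls -la; mkdir -p pics; python3 - <<'E'
from bench import robot
import cv2,numpy as np
s=robot.state(); print(s, robot.grasp_offset); print([a for a in dir(robot) if a[0]!='_'])
for n in ["side","top","wrist"]:
    p=robot.read_camera(n); cv2.imwrite(f"pics/{n}0.png",p["frame"][:,:,::-1]); print(n,{k:v for k,v in p.items() if k!="frame"})
E
python3 -m handwheel --help | head -40
```

```text
total 12
drwxr-xr-x  3 agent agent 4096 Dec  7 02:35 .
drwxr-xr-x 23 root  root  4096 Dec  7 02:35 ..
drwxr-xr-x  2 agent agent 4096 Dec  7 02:35 pics
{'clock': 0.0, 'q': array([-1.50683886e+00,  2.59321628e-01,  1.53605938e+00, -4.44890076e-06,
        1.34799273e+00, -2.02834232e-01]), 'joint_vel': array([ 1.49751388e-03, -1.76357578e-03,  6.96433004e-04, -1.05884642e-04,
        3.07039098e-04,  3.42507489e-05]), 'effort': array([-4.05351457e-03, -4.37323058e+01, -2.83998317e+01,  7.15802028e-02,
        4.15831141e-02, -1.43400734e-04]), 'tcp_pos': array([ 144.99088382, -530.32650877,  403.93842544]), 'tcp_rot': array([[ 9.64621449e-01,  2.63638854e-01, -1.18166264e-04],
       [ 2.63638642e-01, -9.64619878e-01,  1.77716859e-03],
       [ 3.54545164e-04, -1.74544814e-03, -9.99998414e-01]]), 'force': array([ 1.05610081, -0.54214651, -0.27675217]), 'torque': array([ 0.01832993,  0.02831646, -0.01544073]), 'finger_gap': 0.999798433125925} 167.3
['PlanningError', 'find_in', 'grasp_offset', 'hand_in', 'read_camera', 'state']
side {'fx': 450.8897909615709, 'fy': 450.8897909615709, 'cx': 285.87737870981215, 'cy': 213.55336318192886, 'rvec': array([ 1.85899293, -0.60680616,  0.42603148]), 'tvec': array([-484.42174499,  239.69223581,  964.61456643]), 'shot': 1}
top {'fx': 447.46777732240315, 'fy': 447.46777732240315, 'cx': 276.01644720095504, 'cy': 213.42896533607635, 'rvec': array([ 1.5855474 , -2.22540159,  0.63227684]), 'tvec': array([168.45758677, 559.58196176, 916.09421452]), 'shot': 2}
wrist {'fx': 299.61999957126886, 'fy': 299.61999957126886, 'cx': 277.4171799097831, 'cy': 209.3104223851004, 'rvec': array([-2.32012342,  1.77136575,  0.24073774]), 'tvec': array([-548.99851842,  -31.32744063,  389.5836705 ]), 'shot': 3}invalid input at $: expected rows of numbers
```

View pics/side0.png

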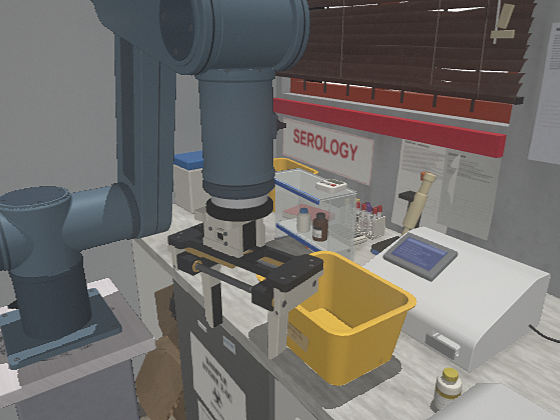

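View pics/top0.png

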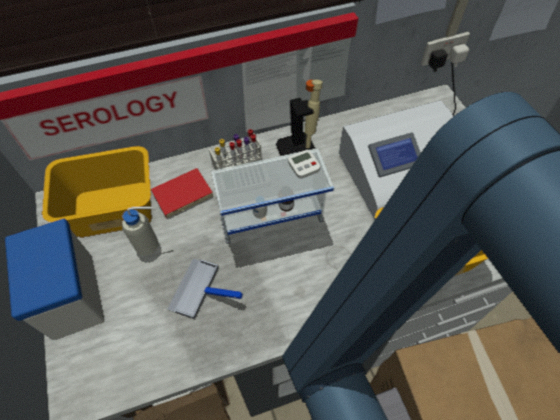

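View pics/wrist0.png

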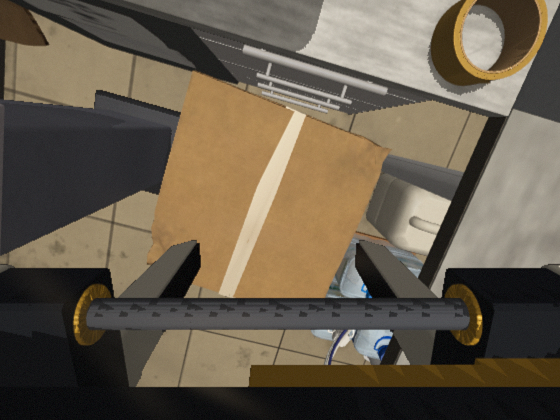

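```bash
cat > h.py <<'E'
from bench import robot
import cv2,numpy as np
def P(p,X):
    X=np.atleast_2d(np.asarray(X,float)); K=np.array([[p["fx"],0,p["cx"]],[0,p["fy"],p["cy"]],[0,0,1]])
    return cv2.projectPoints(X,np.array(p["rvec"]),np.array(p["tvec"]),K,None)[0].reshape(-1,2)
def cam(p):
    R=cv2.Rodrigues(np.array(p["rvec"]))[0]; return R,-R.T@np.array(p["tvec"])
def ray(p,uv):
    R,C=cam(p); d=R.T@np.array([(uv[0]-p["cx"])/p["fx"],(uv[1]-p["cy"])/p["fy"],1]); return C,d/np.linalg.norm(d)
def onz(p,uv,z):
    C,d=ray(p,uv); return C+d*(z-C[2])/d[2]
def zoom(p,c0,r0,c1,r1,f,name):
    cv2.imwrite("pics/"+name,cv2.resize(p["frame"][r0:r1,c0:c1,::-1],None,fx=f,fy=f,interpolation=cv2.INTER_CUBIC))
E
python3 - <<'E'
from h import *
z={"shelf":0,"shelf_lip":42,"shelf_upper":202,"shelf_back":6,"scoop":5,"scoop_grip":43,"scoop_nose":0,"vial_a_centre":6.2,"vial_b_centre":6.2,"tub":60,"brown_bottle_centre":95,"blue_bottle_centre":92,"wash_centre":90}
for n in ["top","side"]:
    p=robot.read_camera(n); print(n,cam(p)[1])
    for k in z:
        for d in robot.find_in(p,k)[:2]: print(k,np.round(d["centre"]),round(d["confidence"],2),np.round(onz(p,d["centre"],z[k])))
    if n=="top": zoom(p,150,140,350,330,4,"topz.png")
    else: zoom(p,240,130,440,280,4,"sidez.png")
E
```

```text
top [  33.29763723  150.06604241 1075.69047156]
shelf [273. 189.] 0.68 [766. -73.   0.]
shelf_upper [271. 188.] 0.81 [633. -29. 202.]
shelf_back [271. 188.] 0.9 [767. -68.   6.]
scoop [196. 292.] 0.71 [523. 215.   5.]
scoop [139. 232.] 0.24 [746. 324.   5.]
scoop_grip [198. 291.] 0.79 [506. 208.  43.]
scoop_nose [197. 291.] 0.61 [526. 214.   0.]
vial_a_centre [197. 290.] 0.54 [527. 212.   6.]
tub [474. 258.] 0.49 [ 355. -469.   60.]
brown_bottle_centre [285. 207.] 0.46 [635. -66.  95.]
brown_bottle_centre [271. 189.] 0.39 [704. -50.  95.]
wash_centre [142. 231.] 0.58 [692. 303.  90.]
wash_centre [273. 190.] 0.5 [701. -53.  90.]
side [ -96.5994858  -944.2044708   567.22527568]
shelf [313. 209.] 0.79 [904. 245.   0.]
shelf_lip [316. 208.] 0.93 [847. 161.  42.]
shelf_upper [316. 206.] 0.88 [ 567. -167.  202.]
shelf_back [319. 208.] 0.62 [919. 227.   6.]
vial_a_centre [305. 221.] 0.26 [796. 156.   6.]
tub [344. 320.] 0.74 [ 443. -408.   60.]
brown_bottle_centre [319. 229.] 0.96 [648. -86.  95.]
blue_bottle_centre [306. 221.] 0.81 [660. -16.  92.]
wash_centre [315. 205.] 0.19 [772.  78.  90.]
```

View pics/topz.png

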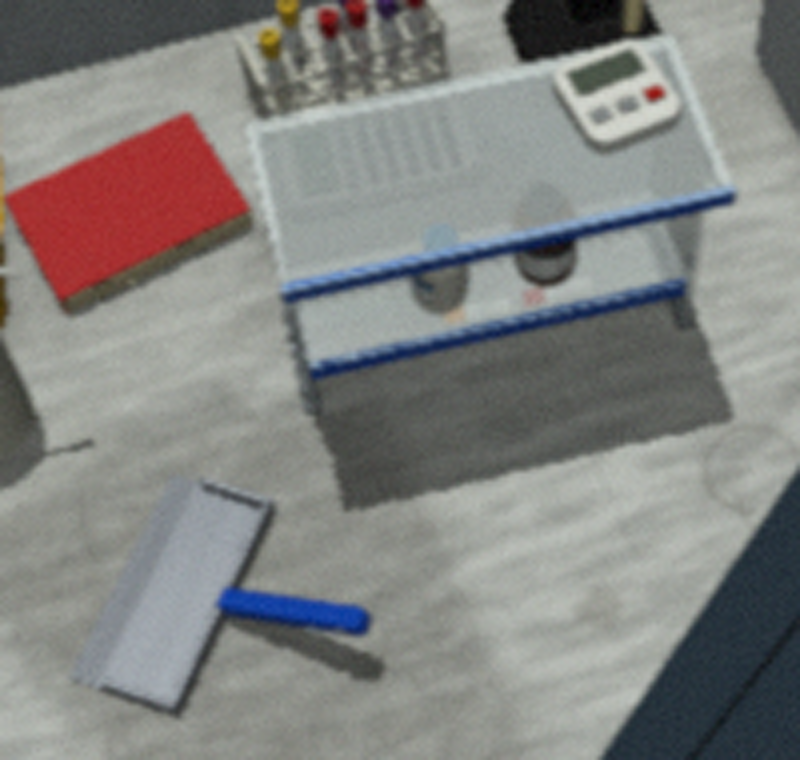

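View pics/sidez.png

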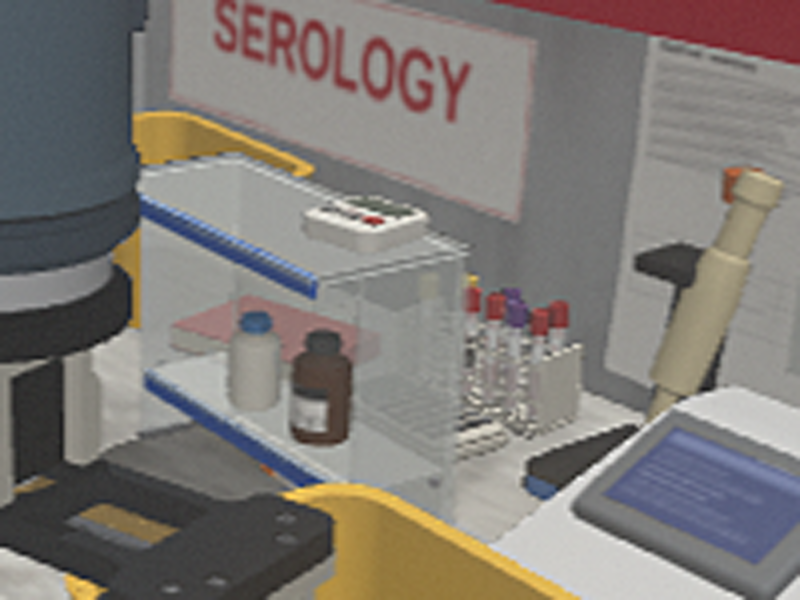

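```bash
cat > fit.py <<'E'
from h import *
from scipy.optimize import least_squares
def fit(obs,x0):
    """obs: list of (p, uv, local xyz); pose x,y,yaw on table"""
    def w(v,L): 
        c,s=np.cos(v[2]),np.sin(v[2]); return np.array([v[0]+c*L[0]-s*L[1],v[1]+s*L[0]+c*L[1],L[2]])
    f=lambda v: np.concatenate([P(p,w(v,L))[0]-np.array(uv) for p,uv,L in obs])
    r=least_squares(f,x0,x_scale=[100,100,1]); return r.x,r.fun.reshape(-1,2)
E
python3 - <<'E'
from fit import *
p=robot.read_camera("top"); s=robot.read_camera("side")
t=lambda a,b:(150+a/4-.4,140+b/4-.4)
sd=lambda a,b:(240+a/4-.4,130+b/4-.4)
o=[(p,t(286,298),(-40,136,202)),(p,t(735,203),(-40,-136,202)),(p,t(313,377),(0,136,42)),(p,t(685,295),(0,-136,42)),
(s,sd(317,298),(-40,-136,202))]
for oo in (o[:4],o): 
    v,r=fit(oo,[650,-60,-.2]); print("shelf",v.round(3),r.round(1).tolist())
o=[(p,t(75,682),(44,75.5,0)),(p,t(188,476),(44,-75.5,0)),(p,t(180,714),(-30,75.5,16)),(p,t(274,503),(-30,-75.5,16)),(p,t(367,620),(-130,0,59))]
v,r=fit(o,[530,215,.9]); print("scoop",v.round(3),r.round(1).tolist())
v,r=fit([(a,b,(c[0],-c[1],c[2])) for a,b,c in o],[530,215,.9]); print("scoop flip",v.round(3),r.round(1).tolist())
for n,a in (("red",t(533,296)),("orange",t(455,317))): print(n,onz(p,a,6))
E
```

```text
shelf [ 6.28665e+02 -3.42070e+01 -8.50000e-02] [[-0.1, 0.3], [0.0, -0.1], [-2.4, 0.2], [2.5, -0.8]]
shelf [ 6.28722e+02 -3.39690e+01 -8.50000e-02] [[-0.2, 0.3], [-0.1, -0.1], [-2.5, 0.3], [2.4, -0.8], [0.1, 1.0]]
scoop [532.04  210.828   0.896] [[0.3, -0.3], [-2.1, 0.3], [-0.3, -0.9], [1.0, -0.8], [0.9, 1.5]]
scoop flip [502.659 195.967   3.034] [[9.6, 9.9], [41.3, 48.3], [-20.9, -27.8], [14.3, 12.5], [-45.8, -52.2]]
red [672.01940084 -71.55142661   6.        ]
orange [673.69812183 -14.11436317   6.        ]
```

```bash
python3 -m handwheel '0 1 2 1.3;0 2 4 2.6;0 3 6 3.9;0 4 8 5.2;0 5 10 6.5;0 6 12 7.8;0 7 14 9.1;0 8 16 10.4;0 9 18 11.7;0 10 20 13;0 10 22 13;0 10 24 13;0 10 26 13;0 10 28 13;0 10 30 13;0 10 32 13'
cat > st.py <<'E'
from h import *
s=robot.state(); R=s["tcp_rot"]; np.set_printoptions(suppress=True,precision=3)
print("t",round(s["clock"],2),"q",s["q"],"tcp",s["tcp_pos"].round(1),"grasp",(s["tcp_pos"]+R[:,2]*robot.grasp_offset).round(1))
print("z",R[:,2],"tilt",np.degrees(np.arccos(-R[2,2])).round(2),"az",np.degrees(np.arctan2(R[1,2],R[0,2])).round(1),"jaw",R[:,1],"jawaz",np.degrees(np.arctan2(R[1,1],R[0,1])).round(1),"F",s["force"].round(1),"gap",round(s["finger_gap"]*93,1))
E
python3 st.py
```

```text
clock: 3.25
tcp_pos: [164.7, -290.0, 943.8]
tcp_rot: [[-0.057, 0.998, 0.007], [0.996, 0.058, -0.068], [-0.069, 0.003, -0.998]]
force: [0.3, -0.2, -0.1]
finger_gap: 0.997
t 3.25 q [-1.39   0.178  0.187 -0.013  2.708 -1.46 ] tcp [ 164.7 -290.   943.8] grasp [ 165.8 -301.5  776.9]
z [ 0.007 -0.068 -0.998] tilt 3.94 az -84.2 jaw [0.998 0.058 0.003] jawaz 3.3 F [ 0.3 -0.2 -0.1] gap 92.7
```

```bash
python3 -m handwheel '-0.3 1.8 2 0;-0.6 3.6 4 0;-1 5.4 5 0;-1.3 7.2 6 0;-1.8 9.8 8 0;-1.8 9.8 8 0;-1.8 9.8 8 0'; python3 st.py
```

```text
clock: 3.95
tcp_pos: [216.6, -152.4, 970.2]
tcp_rot: [[-0.055, 0.998, 0.032], [0.984, 0.06, -0.166], [-0.167, 0.022, -0.986]]
force: [0.0, -0.1, -0.4]
finger_gap: 1.0
t 3.95 q [-0.998  0.084  0.187 -0.15   2.708 -1.198] tcp [ 216.6 -152.4  970.2] grasp [ 222.  -180.1  805.4]
z [ 0.032 -0.166 -0.986] tilt 9.73 az -79.0 jaw [0.998 0.06  0.022] jawaz 3.4 F [ 0.  -0.1 -0.4] gap 93.0
```

```bash
python3 -m handwheel '-1 1.6 1 1;-2 3.2 2 2;-3 4.6 3 3;-4 6 4 4;-5 7.6 5 5;-6 9.2 6 5;-6.5 10 8 5;-6.5 10 8 5'; python3 st.py
```

```text
clock: 4.75
tcp_pos: [181.7, 74.0, 988.3]
tcp_rot: [[-0.526, 0.828, 0.193], [0.809, 0.557, -0.186], [-0.262, 0.058, -0.963]]
force: [-0.2, -0.1, -0.1]
finger_gap: 0.997
t 4.75 q [-0.022  0.007  0.187 -0.448  2.708 -1.036] tcp [181.7  74.  988.3] grasp [213.9  42.8 827.1]
z [ 0.193 -0.186 -0.963] tilt 15.54 az -44.0 jaw [0.828 0.557 0.058] jawaz 33.9 F [-0.2 -0.1 -0.1] gap 92.8
```

```bash
python3 -m handwheel '0 0 1 1.4;0 0 2 2.8;-2 0.5 3 4.2;-4 0.5 4 5.6;-6 1 5 7;-8 1 6 8.4;-10 1 7 9;-10 1 8 9;-10 1 8 9;-10 1 8 9'; python3 st.py
```

```text
clock: 5.75
tcp_pos: [-5.9, 139.1, 999.0]
tcp_rot: [[-0.945, 0.028, 0.326], [0.054, 0.996, 0.071], [-0.323, 0.084, -0.943]]
force: [1.0, 0.5, -0.6]
finger_gap: 1.0
t 5.75 q [ 1.15  -0.052  0.187 -0.695  2.708 -1.055] tcp [ -5.9 139.1 999. ] grasp [ 48.7 150.9 841.2]
z [ 0.326  0.071 -0.943] tilt 19.5 az 12.2 jaw [0.028 0.996 0.084] jawaz 88.4 F [ 1.   0.5 -0.6] gap 93.0
```

```bash
python3 -m handwheel '0 0 1 1.4;0 0 2 2.8;-1 -1 2 4.2;-2 -1.5 3 5.6;-3 -2.5 4 7;-4 -3 4 8.4;-4 -3 5 9.8;-4 -3 6 11.2;-4 -3 6 12;-4 -3 6 12'; python3 st.py
```

```text
clock: 6.75
tcp_pos: [-106.8, 57.2, 1004.6]
tcp_rot: [[-0.339, -0.94, 0.036], [-0.873, 0.329, 0.36], [-0.35, 0.09, -0.932]]
force: [1.1, 0.5, 0.7]
finger_gap: 0.997
t 6.75 q [ 1.864 -0.119  0.187 -0.337  2.708 -1.257] tcp [-106.8   57.2 1004.6] grasp [-100.7  117.4  848.6]
z [ 0.036  0.36  -0.932] tilt 21.19 az 84.2 jaw [-0.94   0.329  0.09 ] jawaz 160.7 F [1.1 0.5 0.7] gap 92.8
```

```bash
python3 -m handwheel '1 0.8 0 0;2 1.6 0 0;3.3 2.3 0 0;3.3 2.3 0 0;3.3 2.3 0 0;2.6 1.7 2 0;1.8 1 4 0;1.5 0.6 6 0;1.5 0.6 6 0'; python3 st.py
```

```text
clock: 7.65
tcp_pos: [-98.3, 95.6, 1006.4]
tcp_rot: [[-0.34, -0.939, 0.05], [-0.864, 0.333, 0.378], [-0.372, 0.085, -0.924]]
force: [0.0, -0.7, 0.2]
finger_gap: 0.998
t 7.65 q [ 1.328 -0.145  0.187  0.1    2.709 -1.357] tcp [ -98.3   95.6 1006.4] grasp [-89.9 158.9 851.7]
z [ 0.05   0.378 -0.924] tilt 22.42 az 82.4 jaw [-0.939  0.333  0.085] jawaz 160.5 F [ 0.  -0.7  0.2] gap 92.8
```

```bash
python3 -m handwheel '1.8 0.7 -2 0;3.6 1.4 -4 0;5.4 2.1 -4 0;7.2 2.8 -4 0;9 3.5 -4 0;11.3 4 -4 0;11.3 4 -4 0;11.3 4 -4 0'; python3 st.py
```

```text
clock: 8.45
tcp_pos: [40.2, 180.6, 926.8]
tcp_rot: [[-0.333, -0.941, 0.063], [-0.864, 0.331, 0.379], [-0.378, 0.072, -0.923]]
force: [0.6, 3.2, 0.3]
finger_gap: 1.001
t 8.45 q [ 0.042 -0.353  0.746  0.724  2.537 -2.102] tcp [ 40.2 180.6 926.8] grasp [ 50.7 244.1 772.3]
z [ 0.063  0.379 -0.923] tilt 22.6 az 80.6 jaw [-0.941  0.331  0.072] jawaz 160.6 F [0.6 3.2 0.3] gap 93.1
```

```bash
python3 -m handwheel '1.8 0.8 -0.5 0;3.6 1.7 -1 0;5.5 2.6 -1 0;5.5 2.6 -1 0;5.5 2.6 3 0;4 2 7 0;2.5 1.4 9 0;1 1 10 0'; python3 st.py
```

```text
clock: 9.25
tcp_pos: [124.2, 215.1, 996.3]
tcp_rot: [[-0.333, -0.941, 0.061], [-0.858, 0.329, 0.394], [-0.391, 0.079, -0.917]]
force: [0.8, 0.7, 0.1]
finger_gap: 0.999
t 9.25 q [ 0.254  0.006  0.19   0.831  2.623 -1.742] tcp [124.2 215.1 996.3] grasp [134.5 281.1 842.9]
z [ 0.061  0.394 -0.917] tilt 23.52 az 81.2 jaw [-0.941  0.329  0.079] jawaz 160.7 F [0.8 0.7 0.1] gap 92.9
```

```bash
python3 -m handwheel '1 0 -1 1.4;2 0.2 -2 2.8;3 0.4 -3 4.2;4.2 0.6 -4 5.6;5.4 0.8 -5 7;6.6 1 -6 8.4;7.8 1.2 -6 9.8;9 1.3 -6 11;9 1.3 -6 11'; python3 st.py
```

```text
clock: 10.15
tcp_pos: [359.7, 258.9, 860.5]
tcp_rot: [[0.641, -0.684, -0.348], [-0.657, -0.724, 0.213], [-0.398, 0.093, -0.913]]
force: [1.5, 0.3, -0.3]
finger_gap: 1.001
t 10.15 q [ 0.246  0.276  0.416  0.677  2.659 -3.116] tcp [359.7 258.9 860.5] grasp [301.4 294.5 707.7]
z [-0.348  0.213 -0.913] tilt 24.09 az 148.6 jaw [-0.684 -0.724  0.093] jawaz -133.4 F [ 1.5  0.3 -0.3] gap 93.1
```

```bash
cat > fk.py <<'E'
import numpy as np
from scipy.optimize import least_squares
from scipy.spatial.transform import Rotation as Ro
def rz(a): return Ro.from_euler('z',a).as_matrix()
def ry(a): return Ro.from_euler('y',a).as_matrix()
def fk(q,L):
    a1,d1,l2,l3,off,l6,a3=L
    R=rz(q[0]); p=R@np.array([a1,off,d1]); 
    R=R@ry(q[1]); p=p+R@np.array([0,0,l2]); R=R@ry(q[2]); p=p+R@np.array([a3,0,l3]); R=R@rz(q[3])@ry(q[4]); p=p+R@np.array([0,0,l6]); R=R@rz(q[5])
    return p,R
D=[([-1.50683886,.259321628,1.53605938,0,1.34799273,-.202834232],[144.99,-530.33,403.94]),
([-1.39,.178,.187,-.013,2.708,-1.46],[164.7,-290.,943.8]),([-.998,.084,.187,-.15,2.708,-1.198],[216.6,-152.4,970.2]),
([-.022,.007,.187,-.448,2.708,-1.036],[181.7,74.,988.3]),([1.15,-.052,.187,-.695,2.708,-1.055],[-5.9,139.1,999.]),
([1.864,-.119,.187,-.337,2.708,-1.257],[-106.8,57.2,1004.6]),([1.328,-.145,.187,.1,2.709,-1.357],[-98.3,95.6,1006.4]),
([.042,-.353,.746,.724,2.537,-2.102],[40.2,180.6,926.8]),([.254,.006,.19,.831,2.623,-1.742],[124.2,215.1,996.3]),([.246,.276,.416,.677,2.659,-3.116],[359.7,258.9,860.5])]
L0=[0,300,450,450,100,100,0]
f=lambda L: np.concatenate([fk(q,L)[0]-np.array(p) for q,p in D])
r=least_squares(f,L0); L=r.x
if __name__=="__main__":
    np.set_printoptions(suppress=True,precision=3)
    print(L.round(1)); print(r.fun.reshape(-1,3).round(1)); print(fk(D[0][0],L)[1]); print(fk(D[-1][0],L)[1])
E
python3 fk.py
```

```text
[ -0.1 221.3 534.8 425.9 110.8 180.8  60.2]
[[ 0.  -0.   0. ]
 [ 0.  -0.3 -0.1]
 [-0.1  0.3  0.2]
 [ 0.3 -0.1 -0. ]
 [ 0.1  0.2 -0.1]
 [-0.   0.1  0.1]
 [-0.  -0.1 -0. ]
 [ 0.1  0.1 -0.1]
 [-0.5 -0.1  0.1]
 [ 0.  -0.1 -0.1]]
[[-0.264  0.965 -0.   ]
 [ 0.965  0.264  0.002]
 [ 0.002  0.    -1.   ]]
[[ 0.684  0.64  -0.349]
 [ 0.723 -0.657  0.212]
 [-0.093 -0.397 -0.913]]
```

```bash
cat > em.py <<'E'
from fk import *
lo=np.array([-3.14,-.91,.19,-1.22,.22,-3.12]);hi=np.array([3.14,2.08,2.58,4.36,2.71,3.12])
W=rz(np.pi/2)
def pose(q): p,R=fk(q,L); return p,R@W
def solve(q0,pt,Rt,w,n=None):
    def f(q):
        p,R=pose(q); return np.concatenate([(p-pt)/1000,w*Ro.from_matrix(Rt@R.T).as_rotvec()])
    q0=np.clip(q0,lo+1e-6,hi-1e-6)
    return least_squares(f,q0,bounds=(lo,hi),max_nfev=n).x
def call(q,rows,w,n=None):
    p0,R0=pose(q)
    for r in rows:
        pt=p0+25*np.array(r[:3]); Rt=rz(np.radians(6*r[3]))@R0
        # rate limit
        p,R=pose(q); d=pt-p; d*=min(1,50/max(1e-9,np.linalg.norm(d))); v=Ro.from_matrix(Rt@R.T).as_rotvec(); v*=min(1,np.radians(8.59)/max(1e-9,np.linalg.norm(v)))
        qn=solve(q,p+d,Ro.from_rotvec(v).as_matrix()@R,w,n)
        s=.7*np.array([2.57,2.57,3.14,3.14,3.14,3.14])*.1; k=min(1,1/np.max(np.abs(qn-q)/s)); q=q+k*(qn-q)
    return q
def info(q):
    p,R=pose(q); z=R[:,2]; return "q %s p %s tilt %.1f az %.1f jawaz %.1f jz %.3f"%(q.round(3),p.round(0),np.degrees(np.arccos(-z[2])),np.degrees(np.arctan2(z[1],z[0])),np.degrees(np.arctan2(R[1,1],R[0,1])),R[2,1])
def rows(s): return [[float(x) for x in r.split()] for r in s.split(';')]
C=['0 1 2 1.3;0 2 4 2.6;0 3 6 3.9;0 4 8 5.2;0 5 10 6.5;0 6 12 7.8;0 7 14 9.1;0 8 16 10.4;0 9 18 11.7;0 10 20 13;0 10 22 13;0 10 24 13;0 10 26 13;0 10 28 13;0 10 30 13;0 10 32 13',
'-0.3 1.8 2 0;-0.6 3.6 4 0;-1 5.4 5 0;-1.3 7.2 6 0;-1.8 9.8 8 0;-1.8 9.8 8 0;-1.8 9.8 8 0',
'-1 1.6 1 1;-2 3.2 2 2;-3 4.6 3 3;-4 6 4 4;-5 7.6 5 5;-6 9.2 6 5;-6.5 10 8 5;-6.5 10 8 5']
if __name__=="__main__":
    for w in (.1,.2,.3,.5,1):
        print(w)
        for i,c in enumerate(C): print("  ",info(call(np.array(D[i][0]),rows(c),w)))
    for i in (1,2,3): print(info(np.array(D[i][0])))
E
python3 em.py
```

```text
0.1
   q [-1.763  0.     0.19   0.56   2.228 -1.308] p [ 138. -269. 1032.] tilt 43.4 az -63.2 jawaz 9.3 jz 0.273
   q [-1.586 -0.141  0.19   0.239  2.448 -1.391] p [ 136. -113. 1029.] tilt 37.0 az -76.3 jawaz 4.5 jz 0.119
   q [-0.57  -0.19   0.19  -0.289  2.437 -1.4  ] p [ 102.   27. 1035.] tilt 40.4 az -49.2 jawaz 33.3 jz 0.110
0.2
   q [-1.51   0.108  0.19   0.064  2.71  -1.507] p [ 132. -256.  963.] tilt 7.8 az -75.1 jawaz 3.4 jz 0.027
   q [-1.268 -0.07   0.19  -0.167  2.71  -1.488] p [132. -93. 998.] tilt 18.0 az -85.7 jawaz 3.3 jz 0.005
   q [-0.224 -0.112  0.19  -0.562  2.71  -1.355] p [  98.   50. 1004.] tilt 21.1 az -51.1 jawaz 33.5 jz 0.036
0.3
   q [-1.479  0.121  0.208  0.011  2.71  -1.527] p [ 137. -266.  956.] tilt 5.9 az -82.3 jawaz 3.3 jz 0.008
   q [-1.307 -0.111  0.363 -0.067  2.71  -1.428] p [ 138. -105.  972.] tilt 10.4 az -83.8 jawaz 3.4 jz 0.009
   q [-0.316 -0.145  0.308 -0.334  2.71  -1.221] p [117.  52. 987.] tilt 16.2 az -47.6 jawaz 33.7 jz 0.043
0.5
   q [-1.474e+00  1.020e-01  2.890e-01 -1.000e-03  2.710e+00 -1.532e+00] p [ 137. -268.  944.] tilt 2.3 az -
[... 178 characters left out ...]
4] p [124.  52. 972.] tilt 12.3 az -47.7 jawaz 33.6 jz 0.033
1
   q [-1.472  0.093  0.328 -0.003  2.71  -1.533] p [ 138. -268.  937.] tilt 0.6 az -92.3 jawaz 3.3 jz -0.001
   q [-1.321 -0.134  0.486 -0.027  2.71  -1.405] p [ 142. -115.  950.] tilt 4.6 az -83.8 jawaz 3.3 jz 0.004
   q [-0.407 -0.187  0.447 -0.185  2.71  -1.164] p [128.  50. 965.] tilt 10.4 az -48.5 jawaz 33.5 jz 0.026
q [-1.39   0.178  0.187 -0.013  2.708 -1.46 ] p [ 165. -290.  944.] tilt 3.9 az -84.2 jawaz 3.3 jz 0.003
q [-0.998  0.084  0.187 -0.15   2.708 -1.198] p [ 216. -152.  970.] tilt 9.8 az -78.9 jawaz 3.5 jz 0.023
q [-0.022  0.007  0.187 -0.448  2.708 -1.036] p [182.  74. 988.] tilt 15.5 az -44.0 jawaz 33.9 jz 0.058
```

```bash
cat > se.py <<'E'
from em import *
import sys
rng=np.random.default_rng(int(sys.argv[1]))
q0=np.array([.246,.276,.416,.677,2.659,-3.116])
best=[]
for it in range(110):
    tgt=np.array([rng.uniform(-16,8),rng.uniform(-16,8),rng.uniform(-14,10),rng.choice([0,0,rng.uniform(-12,12)])])
    N=10; R=[list(tgt*min(1,(i+1)/8)) for i in range(N)]
    o=[]
    for w in (.2,.4):
        q=call(q0,R,w,15); p,Rm=pose(q); o.append((Rm[2,1],np.degrees(np.arccos(-Rm[2,2]))))
    best.append((max(abs(o[0][0]),abs(o[1][0])),tgt.round(1).tolist(),np.round(o,3).tolist(),q.round(2).tolist()))
best.sort(key=lambda b:b[0])
for b in best[:6]: print(b)
E
for i in 1 2 3 4; do python3 se.py $i & done; wait
```

```text
(np.float64(0.030751844857875833), [-9.1, -4.0, 7.6, 0.0], [[0.031, 34.623], [0.022, 28.32]], [0.29, 0.04, 0.31, 1.38, 2.71, -2.32])
(np.float64(0.033537480804606765), [7.9, -6.0, 1.4, 0.0], [[-0.0, 30.663], [0.034, 28.726]], [-0.04, 0.48, 0.19, 0.89, 2.71, -3.12])
(np.float64(0.03529776769253788), [4.7, -5.1, 1.5, 0.0], [[-0.035, 27.331], [-0.008, 26.557]], [-0.04, 0.42, 0.19, 0.9, 2.71, -3.12])
(np.float64(0.03682087300367022), [-8.1, -0.5, 4.8, 3.1], [[-0.037, 31.948], [0.005, 25.087]], [0.49, 0.06, 0.46, 0.97, 2.71, -2.87])
(np.float64(0.04890809316749339), [6.6, -3.7, 9.4, 0.0], [[-0.049, 25.683], [0.018, 24.096]], [0.08, 0.38, 0.22, 0.81, 2.71, -3.12])
(np.float64(0.048973397748093804), [-9.1, -1.7, 3.6, 1.0], [[0.008, 25.418], [0.049, 24.484]], [0.37, -0.04, 0.57, 0.93, 2.71, -2.82])
(np.float64(0.012579148834717268), [5.5, -5.9, 0.1, 0.0], [[-0.013, 29.106], [0.009, 28.213]], [-0.06, 0.45, 0.19, 0.91, 2.71, -3.12])
(np.float64(0.025443155370548934), [-7.3, -2.7, 8.2, 0.0], [[0.01, 33.522], [0.025, 29.551]], [0.26, 0.13, 0.19, 1.51, 2.71, -2.21])
(np.float64(0.0308250959181942
[... 2078 characters left out ...]
83, 2.71, -3.04])em.py:17: RuntimeWarning: divide by zero encountered in scalar divide
  s=.7*np.array([2.57,2.57,3.14,3.14,3.14,3.14])*.1; k=min(1,1/np.max(np.abs(qn-q)/s)); q=q+k*(qn-q)
em.py:17: RuntimeWarning: divide by zero encountered in scalar divide
  s=.7*np.array([2.57,2.57,3.14,3.14,3.14,3.14])*.1; k=min(1,1/np.max(np.abs(qn-q)/s)); q=q+k*(qn-q)
em.py:17: RuntimeWarning: divide by zero encountered in scalar divide
  s=.7*np.array([2.57,2.57,3.14,3.14,3.14,3.14])*.1; k=min(1,1/np.max(np.abs(qn-q)/s)); q=q+k*(qn-q)
em.py:17: RuntimeWarning: divide by zero encountered in scalar divide
  s=.7*np.array([2.57,2.57,3.14,3.14,3.14,3.14])*.1; k=min(1,1/np.max(np.abs(qn-q)/s)); q=q+k*(qn-q)
```

```bash
python3 -m handwheel '-0.5 -0.2 1 0;-1 -0.4 2 0;-1.6 -0.6 3 0;-2.2 -0.8 4 0;-2.8 -1 5 0;-3.6 -1.3 6 0;-3.6 -1.3 6 0'; python3 st.py
```

```text
clock: 10.85
tcp_pos: [247.6, 243.2, 917.6]
tcp_rot: [[0.637, -0.697, -0.329], [-0.653, -0.715, 0.251], [-0.41, 0.055, -0.911]]
force: [-0.8, 0.0, 0.5]
finger_gap: 1.002
t 10.85 q [ 0.264  0.138  0.413  0.895  2.708 -2.862] tcp [247.6 243.2 917.6] grasp [192.6 285.1 765.3]
z [-0.329  0.251 -0.911] tilt 24.42 az 142.7 jaw [-0.697 -0.715  0.055] jawaz -134.3 F [-0.8  0.   0.5] gap 93.2
```

```bash
python3 -m handwheel '-0.5 -0.2 1 0;-1 -0.4 2.5 0;-1.6 -0.6 4 0;-2.2 -0.8 6 0;-2.8 -1 8 0;-3.6 -1.3 8 0;-3.6 -1.3 8 0'; python3 st.py
```

```text
clock: 11.55
tcp_pos: [139.1, 253.3, 970.6]
tcp_rot: [[0.625, -0.708, -0.328], [-0.642, -0.706, 0.3], [-0.444, 0.023, -0.896]]
force: [0.7, 0.1, -0.7]
finger_gap: 1.001
t 11.55 q [ 0.382  0.104  0.247  1.265  2.708 -2.347] tcp [139.1 253.3 970.6] grasp [ 84.2 303.5 820.8]
z [-0.328  0.3   -0.896] tilt 26.4 az 137.6 jaw [-0.708 -0.706  0.023] jawaz -135.1 F [ 0.7  0.1 -0.7] gap 93.1
```

```bash
python3 -m handwheel '-0.8 -0.3 1.5 0;-1.6 -0.6 3 0;-2.2 -0.8 4.5 0;-2.8 -1 6 0;-2.8 -1 6 0'; python3 st.py
python3 - <<'E'
from h import *
p=robot.read_camera("top"); s=robot.read_camera("side")
zoom(p,0,0,560,420,1.4,"top1.png"); zoom(s,0,0,560,420,1.4,"side1.png")
for n,q in (("t",p),("s",s)):
  for k,z in (("tub",60),("scoop",8)):
    for d in robot.find_in(q,k)[:2]: print(n,k,np.round(d["centre"]),round(d["confidence"],2),np.round(onz(q,d["centre"],z)))
E
```

```text
clock: 12.05
tcp_pos: [60.8, 217.8, 999.3]
tcp_rot: [[0.616, -0.712, -0.337], [-0.632, -0.702, 0.329], [-0.471, 0.01, -0.882]]
force: [0.4, -0.1, 0.0]
finger_gap: 1.0
t 12.05 q [ 0.327  0.029  0.188  1.615  2.708 -2.024] tcp [ 60.8 217.8 999.3] grasp [  4.4 272.8 851.8]
z [-0.337  0.329 -0.882] tilt 28.09 az 135.7 jaw [-0.712 -0.702  0.01 ] jawaz -135.4 F [ 0.4 -0.1  0. ] gap 93.0
t tub [469. 191.] 0.6 [ 539. -567.   60.]
s tub [334. 312.] 0.95 [ 445. -374.   60.]
s scoop [229. 233.] 0.89 [536. 215.   8.]
```

View pics/top1.png

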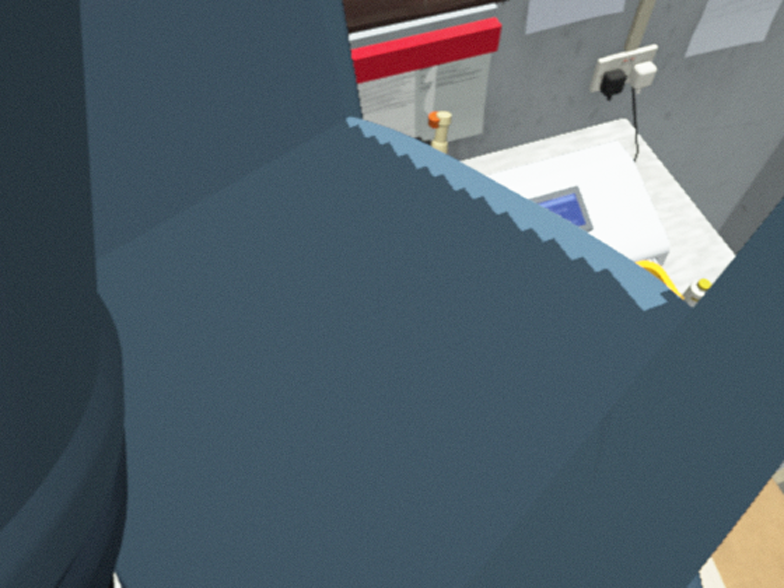

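View pics/side1.png

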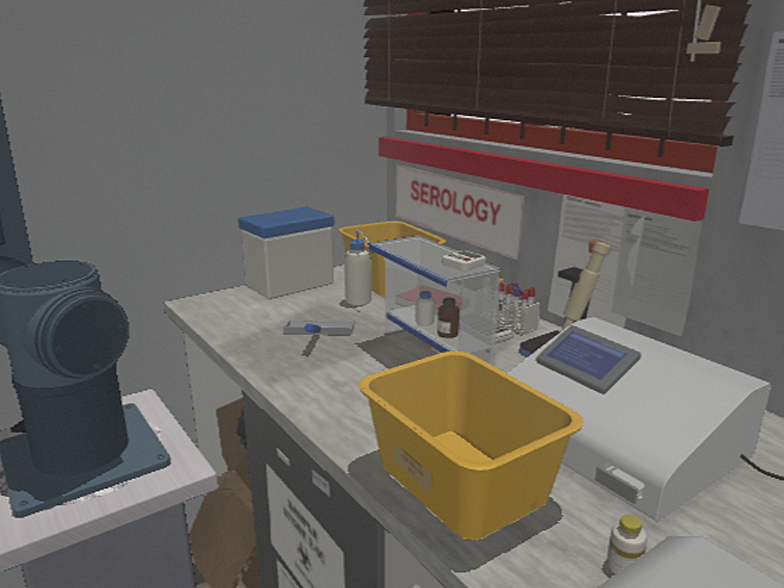

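```bash
python3 - <<'E'
from fit import *
s=robot.read_camera("side")
def rr(a,b,r,z):
    pts=[]
    for sx,sy,a0 in ((1,1,0),(-1,1,90),(-1,-1,180),(1,-1,270)):
        for t in np.radians(np.arange(a0,a0+91,10)): pts.append((sx*(a-r)+r*np.cos(t),sy*(b-r)+r*np.sin(t),z))
    return np.array(pts)
def W(v,L):
    c,sn=np.cos(v[2]),np.sin(v[2]); return np.c_[v[0]+c*L[:,0]-sn*L[:,1],v[1]+sn*L[:,0]+c*L[:,1],L[:,2]]
def ext(v,r=30):
    q=P(s,W(v,rr(103,137,r,134))); return np.array([q[:,0].min(),q[:,0].max(),q[:,1].min(),q[:,1].max()])
m=np.array([360,583,352,467])/1.4
for r in (20,30,40):
  for w in (None,):
    g=least_squares(lambda v: ext(v,r)-m,[430,-390,0.0],x_scale=[100,100,1]); print("tub",r,g.x.round(2),g.fun.round(1))
v=g.x
im=s["frame"][:,:,::-1].copy()
for L in (rr(103,137,30,134),): cv2.polylines(im,[P(s,W(v,L)).round().astype(np.int32)],True,(255,0,255),1)
# overlay shelf & scoop
def box(v,pts,col): cv2.polylines(im,[P(s,W(v,np.array(pts,float))).round().astype(np.int32)],True,col,1)
sh=[628.7,-34,-.085]; box(sh,[(-40,136,202),(-40,-136,202),(-40,-136,216),(-40,136,216)],(0,0,255)); box(sh,[(0,130,42),(0,-130,42)],(0,0,255))
sc=[532,211,.896]; box(sc,[(44,75.5,0),(44,-75.5,0),(-30,-75.5,0),(-30,75.5,0)],(0,255,0)); box(sc,[(-30,0,12),(-130,0,59)],(0,255,0))
cv2.imwrite("pics/ov.png",cv2.resize(im[130:420,160:440],None,fx=2.8,fy=2.05*1.0))
zoom(s,180,140,380,290,4,"sidez2.png")
cv2.imwrite("pics/ov2.png",cv2.resize(im[140:290,180:380],None,fx=4,fy=4,interpolation=cv2.INTER_CUBIC))
E
```

```text
tub 20 [ 4.2624e+02 -3.8192e+02 -2.0000e-01] [ 0.5 -0.4 -2.6  1.5]
tub 30 [ 4.2729e+02 -3.8379e+02 -1.2000e-01] [ 0.2 -0.2 -2.1  1.2]
tub 40 [ 4.2785e+02 -3.8649e+02 -2.0000e-02] [-0.1  0.  -1.1  0.5]
```

View pics/ov.png

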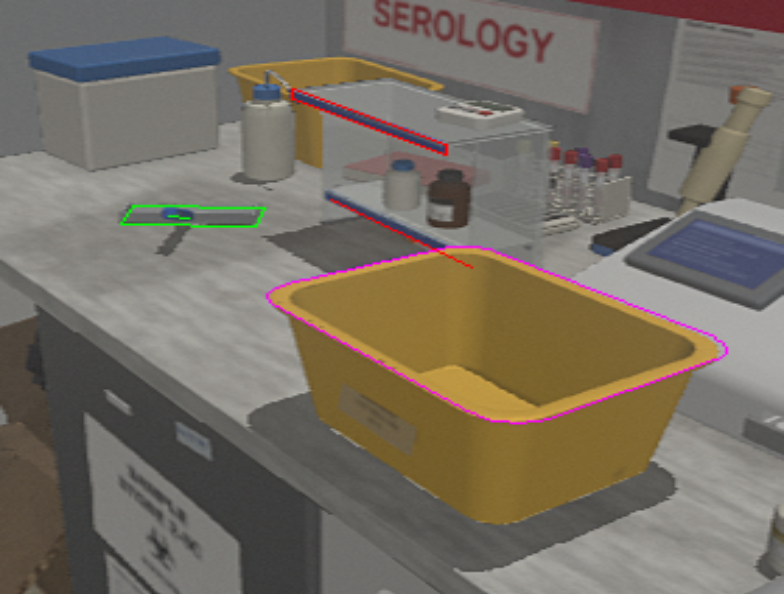

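View pics/ov2.png

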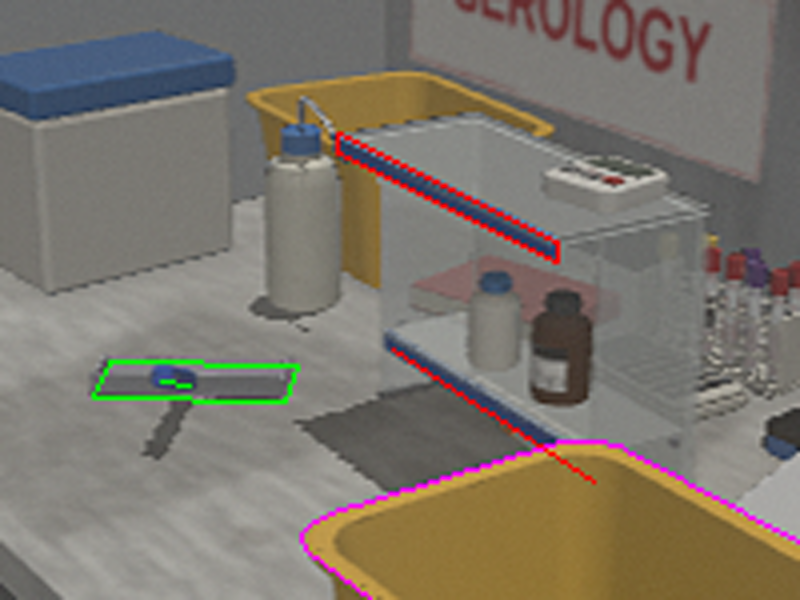

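```bash
cat > plan.py <<'E'
from em import *
import warnings; warnings.filterwarnings("ignore")
q=np.array([.327,.029,.188,1.615,2.708,-2.024]); p0,R0=pose(q)
az0=135.7
def go(q,G,az,n=12):
    p1,R1=pose(q); g1=p1+R1[:,2]*167.3; a1=np.degrees(np.arctan2(R1[1,2],R1[0,2]))
    d=(az-a1+180)%360-180; mx=0
    for i in range(1,n+1):
        t=i/n; R=rz(np.radians(d*t))@R1; g=g1+(np.array(G)-g1)*t; qn=solve(q,g-R[:,2]*167.3,R,.5); q=qn
    p,R=pose(q); print(G,az,info(q),"err",(p+R[:,2]*167.3-G).round(1)); return q
if __name__=="__main__":
    qs=go(q,(300,150,500),51.3); qs=go(qs,(471.4,135.3,150),51.3); qs=go(qs,(471.4,135.3,43),51.3)
    qs=go(qs,(471.4,135.3,120),51.3); qs=go(qs,(450,-20,120),-4.9); qs=go(qs,(450,-20,43),-4.9); qs=go(qs,(588,-30,43),-4.9)
    qs=go(qs,(450,-20,60),-4.9);
    for az in (-5,-40,-60,-90): go(go(qs,(400,-200,220),az),(400-100*np.cos(np.radians(az)),-386-100*np.sin(np.radians(az)),220),az)
E
python3 plan.py
```

```text
(300, 150, 500) 51.3 q [-0.48  -0.486  1.651  0.5    1.838 -2.757] p [251.  89. 648.] tilt 28.1 az 51.3 jawaz 140.2 jz 0.010 err [-0.  0. -0.]
(471.4, 135.3, 150) 51.3 q [-0.284  0.077  2.116  0.617  0.85  -3.12 ] p [422.  74. 298.] tilt 28.0 az 51.3 jawaz 140.2 jz 0.010 err [0.1 0.2 0.3]
(471.4, 135.3, 43) 51.3 q [-0.193  0.251  2.159  0.656  0.631 -3.12 ] p [433.  95. 217.] tilt 24.1 az 50.9 jawaz 138.3 jz 0.020 err [ 4.8 12.3 21.4]
(471.4, 135.3, 120) 51.3 q [-0.229  0.136  2.111  0.548  0.783 -3.018] p [429.  82. 273.] tilt 24.1 az 51.3 jawaz 138.7 jz 0.020 err [-0.  0. -0.]
(450, -20, 120) -4.9 q [-3.930e-01 -2.000e-03  2.266e+00  2.650e-01  4.900e-01 -2.038e+00] p [382. -14. 273.] tilt 24.1 az -4.9 jawaz 82.5 jz 0.020 err [-0. -0. -0.]
(450, -20, 43) -4.9 q [-0.393  0.186  2.359  0.572  0.23  -2.363] p [382. -14. 196.] tilt 24.1 az -4.9 jawaz 82.5 jz 0.020 err [ 0. -0.  0.]
(588, -30, 43) -4.9 q [-0.291  0.374  2.042  0.263  0.325 -1.959] p [520. -24. 196.] tilt 24.1 az -4.9 jawaz 82.5 jz 0.020 err [0. 0. 0.]
(450, -20, 60) -4.9 q [-0.393  0.139  2.341  0.452  0.286 -2.239] p [
[... 709 characters left out ...]
 az -40.0 jawaz 47.4 jz 0.020 err [-0. -0. -0.]
(400, -200, 220) -60 q [-0.564 -0.099  2.055 -0.26   0.826 -0.896] p [ 366. -141.  373.] tilt 24.1 az -60.0 jawaz 27.4 jz 0.020 err [ 0.  0. -0.]
(np.float64(350.0), np.float64(-299.39745962155615), 220) -60 q [-0.906 -0.115  2.069 -0.082  0.774 -1.334] p [ 316. -240.  373.] tilt 24.1 az -60.0 jawaz 27.4 jz 0.020 err [-0.  0. -0.]
(400, -200, 220) -90 q [-0.422  0.034  1.928 -0.445  1.044 -0.172] p [ 400. -132.  373.] tilt 24.1 az -90.0 jawaz -2.6 jz 0.020 err [-0.  0. -0.]
(np.float64(400.0), np.float64(-286.0), 220) -90 q [-0.61   0.073  1.886 -0.416  0.974 -0.36 ] p [ 400. -218.  373.] tilt 24.1 az -90.0 jawaz -2.6 jz 0.020 err [-0.  0. -0.]
```

```bash
python3 - <<'E'
from plan import *
for az in (46,42,38,32):
    qs=go(q,(300,150,500),az); qs=go(qs,(471.4,135.3,150),az); qs=go(qs,(471.4,135.3,43),az)
print()
qs=go(qs,(471.4,135.3,120),38); 
for x in (440,460,480,500): a=go(qs,(x,-20,120),-4.9); a=go(a,(x,-20,60),-4.9); a=go(a,(x,-20,43),-4.9); 
a=go(a,(588,-30,43),-4.9); a=go(a,(470,-20,43),-4.9); a=go(a,(470,-20,120),-4.9)
for az in (-5,-20,-40,-60): go(go(a,(420,-150,250),az),(400-100*np.cos(np.radians(az)),-386-100*np.sin(np.radians(az)),250),az)
E
```

```text
(300, 150, 500) 46 q [-0.456 -0.509  1.66   0.478  1.8   -2.653] p [245.  93. 648.] tilt 28.1 az 46.0 jawaz 134.9 jz 0.010 err [ 0.  0. -0.]
(471.4, 135.3, 150) 46 q [-0.266  0.057  2.139  0.617  0.795 -3.025] p [417.  79. 298.] tilt 28.1 az 46.0 jawaz 134.9 jz 0.010 err [0. 0. 0.]
(471.4, 135.3, 43) 46 q [-0.2    0.243  2.2    0.721  0.57  -3.12 ] p [425.  93. 212.] tilt 25.1 az 45.6 jawaz 133.7 jz 0.016 err [ 3.2  8.4 17.5]
(300, 150, 500) 42 q [-0.429 -0.523  1.665  0.456  1.769 -2.568] p [241.  97. 648.] tilt 28.1 az 42.0 jawaz 130.9 jz 0.010 err [ 0.  0. -0.]
(471.4, 135.3, 150) 42 q [-0.249  0.043  2.155  0.609  0.753 -2.943] p [413.  83. 298.] tilt 28.1 az 42.0 jawaz 130.9 jz 0.010 err [0. 0. 0.]
(471.4, 135.3, 43) 42 q [-0.2    0.239  2.229  0.776  0.522 -3.12 ] p [419.  93. 208.] tilt 25.9 az 41.7 jawaz 130.1 jz 0.014 err [ 2.2  5.8 14.1]
(300, 150, 500) 38 q [-0.393 -0.534  1.669  0.429  1.734 -2.477] p [238. 101. 648.] tilt 28.1 az 38.0 jawaz 126.9 jz 0.010 err [ 0. -0. -0.]
(471.4, 135.3, 150) 38 q [-0.228  0.031  2.168  0.596  0.711 -2.853] p [409.  87. 298.] tilt 28.1 a
[... 3556 characters left out ...]
z 0.029 err [-0.  0. -0.]
(420, -150, 250) -40 q [-0.537 -0.195  2.068 -0.098  0.816 -1.293] p [ 363. -102.  400.] tilt 26.4 az -40.0 jawaz 46.6 jz 0.029 err [ 0.  0. -0.]
(np.float64(323.3955556881022), np.float64(-321.72123903134604), 250) -40 q [-1.201 -0.203  2.073  0.281  0.881 -2.145] p [ 266. -274.  400.] tilt 26.4 az -40.0 jawaz 46.6 jz 0.029 err [-0. -0. -0.]
(420, -150, 250) -60 q [-0.376 -0.114  2.004 -0.357  0.913 -0.662] p [383. -86. 400.] tilt 26.4 az -60.0 jawaz 26.6 jz 0.029 err [-0.  0. -0.]
(np.float64(350.0), np.float64(-299.39745962155615), 250) -60 q [-0.9   -0.166  2.046 -0.09   0.808 -1.311] p [ 313. -235.  400.] tilt 26.4 az -60.0 jawaz 26.6 jz 0.029 err [-0. -0. -0.]
```

```bash
cat > plan2.py <<'E'
from plan import *
if __name__=="__main__":
    a=go(q,(300,-100,450),-30,20); p,R=pose(a); print(p)
    for w in (.2,.3,.5):
        for G in ((400,-104,60),(380,-92,40),(360,-80,40)):
            p1,R1=pose(a); g1=p1+R1[:,2]*167.3; b=a.copy()
            for i in range(8): b=solve(b,p1+(np.array(G)-g1)*(i+1)/8,R1,w)
            print(w,G,info(b))
    # feasibility with tilt 23
    for t in (21,23,25):
        Rt=rz(0)@ry(np.radians(180-t))@rz(0); 
        # build: z=(sin t,0,-cos t), y=(0,1,0)
        tt=np.radians(t); z=np.array([np.sin(tt),0,-np.cos(tt)]); y=np.array([0,1,0]); x=np.cross(y,z); Rb=np.c_[x,y,z]
        b=a.copy()
        for G,az in (((400,-104,100),-30),((471.4,135.3,120),51),((471.4,135.3,43),51),((471.4,135.3,43),47),((471.4,135.3,120),47),((460,-20,120),-4.9),((460,-20,60),-4.9),((460,-20,43),-4.9),((588,-30,43),-4.9)):
            R=rz(np.radians(az))@Rb; 
            pp,Rp=pose(b); b=solve(b,np.array(G)-R[:,2]*167.3,R,.5); p,Rr=pose(b); print(t,G,az,info(b),(p+R[:,2]*167.3-G).round(1))
E
python3 plan2.py
```

```text
(300, -100, 450) -30 q [-2.106 -0.91   1.82   0.62   2.152 -2.766] p [197. -57. 606.] tilt 29.1 az -28.9 jawaz 59.2 jz 0.019 err [-31.4   4.2   9.5]
[197.41351281 -56.56849161 605.65197166]
0.2 (400, -104, 60) q [-0.553  0.054  2.438  0.158  0.22  -1.733] p [329. -66. 216.] tilt 24.8 az -27.0 jawaz 59.5 jz 0.028
0.2 (380, -92, 40) q [-0.699  0.083  2.566  1.417  0.22  -3.12 ] p [304. -60. 192.] tilt 28.9 az -13.5 jawaz 62.5 jz 0.132
0.2 (360, -80, 40) q [-0.685  0.019  2.58   1.     0.22  -2.69 ] p [286. -48. 198.] tilt 26.3 az -14.8 jawaz 62.0 jz 0.112
0.3 (400, -104, 60) q [-0.553  0.034  2.438  0.143  0.22  -1.717] p [329. -66. 222.] tilt 25.9 az -27.6 jawaz 59.4 jz 0.025
0.3 (380, -92, 40) q [-0.589  0.018  2.492  0.313  0.22  -1.917] p [307. -57. 212.] tilt 24.5 az -24.4 jawaz 60.0 jz 0.045
0.3 (360, -80, 40) q [-0.645 -0.037  2.557  0.548  0.22  -2.2  ] p [282. -48. 211.] tilt 25.6 az -21.7 jawaz 60.6 jz 0.064
0.5 (400, -104, 60) q [-0.554  0.008  2.438  0.129  0.22  -1.702] p [328. -66. 230.] tilt 27.4 az -28.2 jawaz 59.3 jz 0.022
0.5 (380, -92, 40) q [-0.583 -0.027  2.492  0.
[... 3324 characters left out ...]

25 (471.4, 135.3, 120) 47 q [-0.228  0.121  2.138  0.574  0.74  -3.021] p [423.  84. 272.] tilt 25.0 az 47.0 jawaz 137.0 jz -0.000 [0. 0. 0.]
25 (460, -20, 120) -4.9 q [-0.385  0.012  2.259  0.281  0.467 -2.096] p [390. -14. 272.] tilt 25.0 az -4.9 jawaz 85.1 jz -0.000 [0. 0. 0.]
25 (460, -20, 60) -4.9 q [-0.385  0.153  2.333  0.493  0.266 -2.322] p [390. -14. 212.] tilt 25.0 az -4.9 jawaz 85.1 jz -0.000 [0. 0. 0.]
25 (460, -20, 43) -4.9 q [-0.387  0.196  2.349  0.619  0.22  -2.453] p [390. -14. 196.] tilt 24.9 az -4.7 jawaz 85.1 jz 0.001 [ 0.1 -0.4  1.3]
25 (588, -30, 43) -4.9 q [-0.293  0.372  2.056  0.3    0.299 -2.047] p [518. -24. 195.] tilt 25.0 az -4.9 jawaz 85.1 jz -0.000 [0. 0. 0.]
```

```bash
python3 - <<'E'
from em import *
q=np.array([.327,.029,.188,1.615,2.708,-2.024])
R=[[14.3*i/18,-5.6*i/18,-28.9*i/18,-14.8*min(1,i/12)] for i in range(1,19)]+[[14.3,-5.6,-28.9,-14.8]]*2
for k in range(0,20,4): print(info(call(q,R[:k+4],.3,20)))
E
```

```text
q [ 0.014 -0.294  0.958  0.814  2.478 -2.794] p [124. 194. 872.] tilt 28.2 az 109.6 jawaz -161.4 jz 0.010
q [-0.191 -0.444  1.517  0.54   1.985 -2.833] p [211. 159. 695.] tilt 28.1 az 76.5 jawaz 165.4 jz 0.010
q [-0.209 -0.396  1.912  0.423  1.375 -2.607] p [298. 125. 519.] tilt 28.1 az 46.9 jawaz 135.8 jz 0.010
q [-0.255 -0.107  2.12   0.533  0.952 -2.899] p [378.  93. 357.] tilt 28.1 az 46.9 jawaz 135.8 jz 0.010
q [-0.27   0.098  2.162  0.656  0.753 -3.096] p [418.  78. 277.] tilt 28.1 az 46.9 jawaz 135.8 jz 0.010em.py:17: RuntimeWarning: divide by zero encountered in scalar divide
  s=.7*np.array([2.57,2.57,3.14,3.14,3.14,3.14])*.1; k=min(1,1/np.max(np.abs(qn-q)/s)); q=q+k*(qn-q)
```

```bash
python3 -m handwheel '0.8 -0.3 -1.6 -1.2;1.6 -0.6 -3.2 -2.5;2.4 -0.9 -4.8 -3.7;3.2 -1.2 -6.4 -5;4 -1.6 -8 -6.2;4.8 -1.9 -9.6 -7.4;5.6 -2.2 -11.2 -8.6;6.4 -2.5 -12.8 -9.9;7.2 -2.8 -14.4 -11.1;8 -3.1 -16 -12.4;8.8 -3.4 -17.6 -13.6;9.6 -3.7 -19.2 -14.8;10.4 -4 -20.8 -14.8;11.2 -4.4 -22.4 -14.8;12 -4.7 -24 -14.8;12.8 -5 -25.6 -14.8;13.6 -5.3 -27.2 -14.8;14.3 -5.6 -28.9 -14.8;14.3 -5.6 -28.9 -14.8'; python3 st.py
python3 - <<'E'
from h import *
s=robot.read_camera("side"); zoom(s,130,100,410,310,2.8,"side2.png")
E
```

```text
clock: 14.3
tcp_pos: [420.7, 78.1, 269.7]
tcp_rot: [[-0.627, -0.715, 0.308], [-0.625, 0.698, 0.349], [-0.465, 0.026, -0.885]]
force: [-0.6, 0.7, 0.5]
finger_gap: 1.002
t 14.3 q [-0.267  0.119  2.159  0.659  0.75  -3.094] tcp [420.7  78.1 269.7] grasp [472.3 136.5 121.6]
z [ 0.308  0.349 -0.885] tilt 27.73 az 48.5 jaw [-0.715  0.698  0.026] jawaz 135.7 F [-0.6  0.7  0.5] gap 93.2
```

View pics/side2.png

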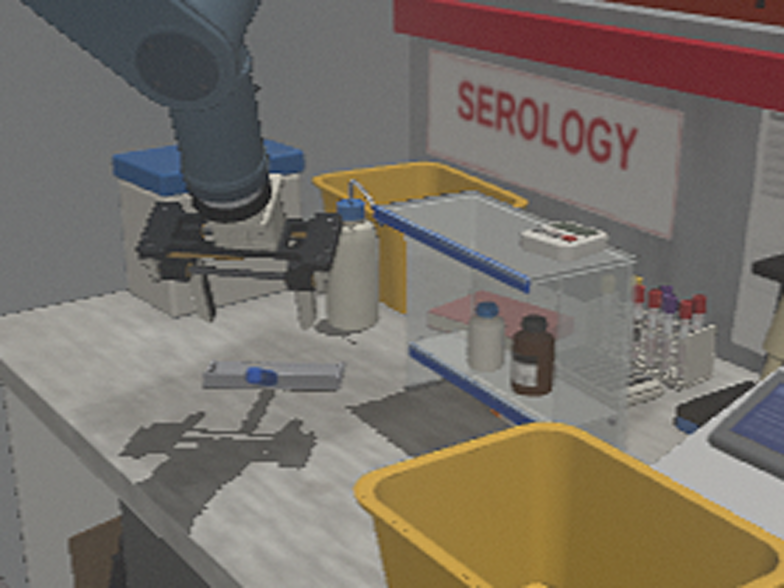

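```bash
python3 - 2>/dev/null <<'E'
from em import *
q=np.array([-.267,.119,2.159,.659,.75,-3.094])
for tr in (0,-.7,-1.4,-2):
  for w in (.2,.35):
    a=call(q,[[0,0,-.8,tr/2],[0,0,-1.6,tr],[0,0,-2.4,tr],[0,0,-3.1,tr],[0,0,-3.1,tr]],w,20); p,R=pose(a); g=p+R[:,2]*167.3
    b=call(a,[list((np.array([471.4,135.3,43])-g)/25)+[0]]*3,w,20); p,R=pose(b)
    print(tr,w,info(a),"|",info(b),(p+R[:,2]*167.3).round(1))
E
```

```text
0 0.2 q [-0.223  0.275  2.202  0.69   0.572 -3.12 ] p [423.  81. 198.] tilt 23.2 az 48.4 jawaz 133.7 jz 0.035 | q [-0.208  0.283  2.192  0.688  0.568 -3.104] p [428.  86. 197.] tilt 23.2 az 48.4 jawaz 133.7 jz 0.035 [471.4 135.3  43. ]
0 0.35 q [-0.214  0.263  2.194  0.7    0.585 -3.12 ] p [426.  86. 205.] tilt 24.1 az 48.3 jawaz 134.1 jz 0.033 | q [-0.212  0.28   2.195  0.7    0.57  -3.12 ] p [427.  86. 198.] tilt 23.5 az 48.3 jawaz 133.8 jz 0.034 [471.2 135.5  44.3]
-0.7 0.2 q [-0.227  0.271  2.22   0.746  0.534 -3.12 ] p [423.  80. 196.] tilt 24.3 az 44.1 jawaz 130.1 jz 0.031 | q [-0.208  0.274  2.221  0.751  0.524 -3.108] p [422.  87. 195.] tilt 24.3 az 44.1 jawaz 130.1 jz 0.031 [471.4 135.3  43. ]
-0.7 0.35 q [-0.221  0.262  2.214  0.753  0.544 -3.12 ] p [425.  84. 202.] tilt 25.1 az 44.1 jawaz 130.4 jz 0.030 | q [-0.211  0.271  2.223  0.76   0.526 -3.12 ] p [421.  87. 196.] tilt 24.6 az 44.1 jawaz 130.2 jz 0.031 [471.2 135.4  44.1]
-1.4 0.2 q [-0.228  0.269  2.237  0.806  0.495 -3.12 ] p [422.  80. 195.] tilt 25.4 az 39.9 jawaz 126.4 jz 0.029 | q [-0.204  0.265  2.249  0.818  0.479 -3.112] p [416.  89. 194.] tilt 25.4 az 39.9 jawaz 126.4 jz 0.029 [471.4 135.3  43. ]
-1.4 0.35 q [-0.224  0.261  2.233  0.81   0.501 -3.12 ] p [424.  82. 199.] tilt 25.9 az 39.9 jawaz 126.6 jz 0.028 | q [-0.206  0.263  2.25   0.824  0.48  -3.12 ] p [416.  89. 195.] tilt 25.6 az 39.9 jawaz 126.5 jz 0.029 [471.2 135.4  43.9]
-2 0.2 q [-0.226  0.267  2.251  0.859  0.459 -3.12 ] p [422.  79. 194.] tilt 26.3 az 36.3 jawaz 123.2 jz 0.027 | q [-0.196  0.259  2.271  0.879  0.438 -3.116] p [412.  91. 193.] tilt 26.3 az 36.3 jawaz 123.2 jz 0.027 [471.4 135.3  43. ]
-2 0.35 q [-0.224  0.262  2.248  0.861  0.464 -3.12 ] p [423.  80. 197.] tilt 26.6 az 36.4 jawaz 123.3 jz 0.027 | q [-0.197  0.257  2.272  0.883  0.439 -3.12 ] p [411.  91. 194.] tilt 26.4 az 36.3 jawaz 123.2 jz 0.027 [471.3 135.4  43.7]
```

```bash
cat > se2.py <<'E'
from em import *
import sys
rng=np.random.default_rng(int(sys.argv[1]))
q0=np.array([-.267,.119,2.159,.659,.75,-3.094])
best=[]
for it in range(60):
    G=np.array([rng.uniform(360,430),rng.uniform(-120,0),rng.uniform(20,70)]); tr=rng.uniform(-15,-9)
    o=[]
    for w in (.2,.35):
        p,R=pose(q0); g=p+R[:,2]*167.3
        Rn=rz(np.radians(6*tr))@R; d=(G-Rn[:,2]*167.3-p)/25; 
        RR=[[d[0]*min(1,i/7),d[1]*min(1,i/7),d[2]*max(0,min(1,(i-5)/5)),tr*min(1,i/10)] for i in range(1,13)]
        q=call(q0,RR,w,12); p,Rm=pose(q); gg=p+Rm[:,2]*167.3; o.append((Rm[2,1],np.degrees(np.arccos(-Rm[2,2])),gg[2]))
    o=np.array(o); sc=abs(o[:,0]).max()*57.3+abs(o[:,1]-22.5).max()*.4+ (5 if o[:,2].min()<32 else 0)
    best.append((sc,d.round(1).tolist()+[round(tr,1)],G.round(0).tolist(),o.round(3).tolist(),q.round(2).tolist()))
best.sort(key=lambda b:b[0])
for b in best[:3]: print(b)
E
for i in 1 2 3 4; do python3 se2.py $i 2>/dev/null & done; wait
```

```text
(np.float64(0.688743309294469), [-4.3, -2.8, -3.5, -12.3], [383.0, -25.0, 35.0], [[-0.004, 21.924, 46.673], [0.005, 23.498, 56.415]], [-0.31, 0.04, 2.48, -0.14, 0.22, -1.35])
(np.float64(0.9234000826630948), [-3.8, -4.4, -3.9, -13.8], [391.0, -76.0, 25.0], [[-0.004, 20.828, 38.874], [0.002, 22.498, 50.034]], [-0.42, 0.08, 2.44, -0.13, 0.22, -1.36])
(np.float64(1.0119743432250519), [-4.9, -2.1, -3.8, -11.9], [371.0, -6.0, 28.0], [[-0.007, 20.981, 41.883], [0.0, 22.764, 52.266]], [-0.27, 0.02, 2.51, -0.14, 0.22, -1.35])
(np.float64(0.9365515130289286), [-4.7, -4.0, -3.1, -14.0], [367.0, -68.0, 44.0], [[-0.006, 22.827, 53.571], [0.002, 24.014, 60.93]], [-0.41, 0.01, 2.49, -0.2, 0.23, -1.28])
(np.float64(0.9411792516267734), [-2.5, -5.1, -3.8, -13.3], [425.0, -91.0, 27.0], [[0.004, 21.452, 37.793], [0.009, 23.038, 48.863]], [-0.43, 0.14, 2.38, -0.08, 0.22, -1.42])
(np.float64(0.9460031269711098), [-3.4, -5.1, -3.1, -14.2], [399.0, -96.0, 45.0], [[-0.001, 23.057, 52.432], [0.005, 24.132, 59.789]], [-0.45, 0.08, 2.42, -0.18, 0.23, -1.29])
(np.float64(0.6354121552453993), [-2.7, -2.4, -3.7,
[... 295 characters left out ...]
8])
(np.float64(0.7749381516490985), [-4.6, -2.1, -3.6, -11.8], [377.0, -4.0, 32.0], [[-0.006, 21.467, 44.363], [0.003, 23.176, 54.616]], [-0.26, 0.03, 2.49, -0.14, 0.22, -1.35])
(np.float64(1.031198704042062), [-3.1, -4.6, -3.0, -13.7], [408.0, -79.0, 46.0], [[-0.001, 23.37, 53.605], [0.005, 24.366, 60.537]], [-0.4, 0.09, 2.41, -0.2, 0.23, -1.27])
(np.float64(1.2785129850009742), [-3.1, -4.3, -2.7, -14.5], [405.0, -77.0, 55.0], [[-0.001, 24.732, 60.553], [0.003, 25.249, 64.227]], [-0.37, 0.08, 2.41, -0.33, 0.23, -1.08])
(np.float64(1.3299021678502019), [-5.2, -2.6, -3.9, -12.3], [361.0, -20.0, 25.0], [[0.006, 20.342, 39.272], [0.008, 22.475, 51.302]], [-0.33, 0.0, 2.53, -0.05, 0.22, -1.47])
```

```bash
python3 -m handwheel '-0.6 -0.4 0 -1.2;-1.3 -0.8 0 -2.5;-1.9 -1.2 0 -3.7;-2.5 -1.6 0 -4.9;-3.1 -2 0 -6.2;-3.8 -2.4 -0.7 -7.4;-4.4 -2.8 -1.4 -8.6;-4.4 -2.8 -2.1 -9.8;-4.4 -2.8 -2.8 -11.1;-4.4 -2.8 -3.6 -12.3;-4.4 -2.8 -3.6 -12.3;-4.4 -2.8 -3.6 -12.3'; python3 st.py
```

```text
clock: 15.55
tcp_pos: [312.4, 14.3, 218.7]
tcp_rot: [[-0.834, 0.386, 0.395], [0.353, 0.923, -0.155], [-0.425, 0.01, -0.905]]
force: [0.4, -0.4, 0.2]
finger_gap: 0.999
t 15.55 q [-0.296  0.01   2.474 -0.151  0.223 -1.328] tcp [312.4  14.3 218.7] grasp [378.6 -11.7  67.3]
z [ 0.395 -0.155 -0.905] tilt 25.14 az -21.5 jaw [0.386 0.923 0.01 ] jawaz 67.3 F [ 0.4 -0.4  0.2] gap 92.9
```

```bash
python3 -m handwheel '0 0 -1 0;0 0 -2 0;0 0 -2.5 0;0 0 -2.5 0'; python3 st.py
```

```text
clock: 15.95
tcp_pos: [327.0, 25.7, 201.2]
tcp_rot: [[-0.848, 0.394, 0.355], [0.358, 0.919, -0.165], [-0.391, -0.013, -0.92]]
force: [0.1, -0.7, 0.8]
finger_gap: 0.996
t 15.95 q [-0.217  0.102  2.441 -0.398  0.222 -1.013] tcp [327.   25.7 201.2] grasp [386.3  -2.   47.2]
z [ 0.355 -0.165 -0.92 ] tilt 23.03 az -25.0 jaw [ 0.394  0.919 -0.013] jawaz 66.8 F [ 0.1 -0.7  0.8] gap 92.6
```

```bash
python3 -m handwheel '0 0 2 1.3;0.5 0.3 3.4 2.6;1.1 0.7 3.4 3.9;1.7 1.1 3.4 5.2;2.3 1.5 3.4 6.5;2.9 1.9 3.4 7.8;3.4 2.2 3.4 9.1;3.9 2.5 3.4 10.4;3.9 2.5 3.4 11.6;3.9 2.5 2.4 11.6;3.9 2.5 1.4 11.6;3.9 2.5 0.5 11.6;3.9 2.5 0.1 11.6;3.9 2.5 -0.1 11.6;3.9 2.5 -0.1 11.6' 70; python3 st.py
python3 - <<'E'
from h import *
s=robot.read_camera("side"); zoom(s,160,140,340,275,4.4,"side3.png")
s=robot.read_camera("wrist"); zoom(s,0,0,560,420,1.4,"w3.png")
E
```

```text
clock: 17.45
tcp_pos: [426.4, 90.7, 202.3]
tcp_rot: [[-0.632, -0.723, 0.277], [-0.671, 0.69, 0.271], [-0.387, -0.015, -0.922]]
force: [-0.8, -0.1, -0.4]
finger_gap: 0.754
t 17.45 q [-0.186  0.265  2.194  0.66   0.544 -3.116] tcp [426.4  90.7 202.3] grasp [472.7 136.   48.1]
z [ 0.277  0.271 -0.922] tilt 22.8 az 44.3 jaw [-0.723  0.69  -0.015] jawaz 136.3 F [-0.8 -0.1 -0.4] gap 70.2
```

View pics/side3.png

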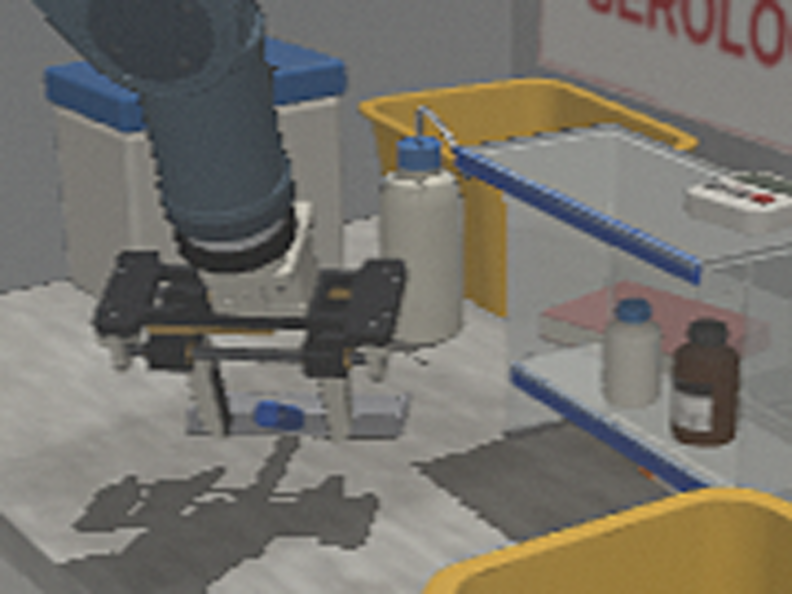

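View pics/w3.png

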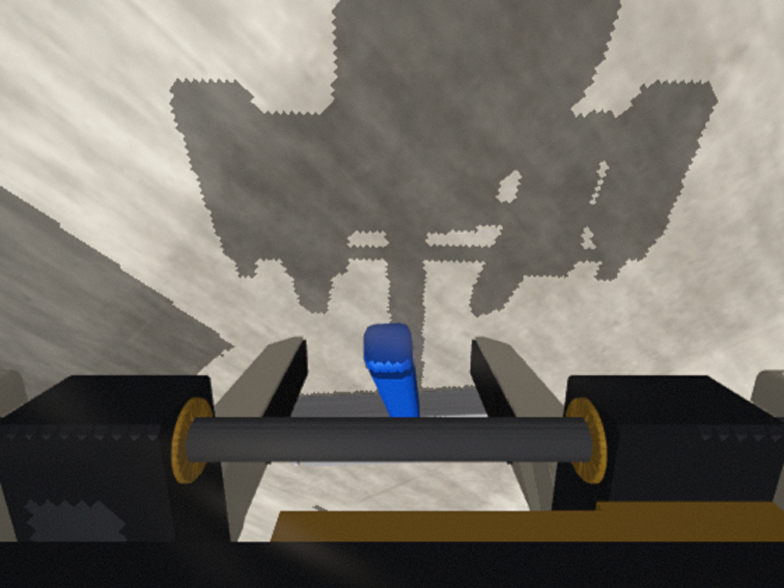

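```bash
python3 -m handwheel '0 0 -0.2 0;0 0 -0.2 0;0 0 -0.2 0;0 0 -0.2 0;0 0 -0.2 0;0 0 -0.2 0;0 0 -0.2 0;0 0 -0.2 0' 0 40; python3 st.py; python3 -m handwheel '0 0 0 0;0 0 0 0' 0 60; python3 st.py
```

```text
clock: 18.35
tcp_pos: [426.9, 92.1, 198.9]
tcp_rot: [[-0.634, -0.723, 0.275], [-0.671, 0.691, 0.269], [-0.385, -0.014, -0.923]]
force: [-1.6, -0.1, 1.1]
finger_gap: 0.172
t 18.35 q [-0.181  0.274  2.194  0.663  0.536 -3.116] tcp [426.9  92.1 198.9] grasp [472.9 137.2  44.5]
z [ 0.275  0.269 -0.923] tilt 22.63 az 44.4 jaw [-0.723  0.691 -0.014] jawaz 136.3 F [-1.6 -0.1  1.1] gap 16.0
clock: 18.55
tcp_pos: [426.9, 92.2, 198.9]
tcp_rot: [[-0.634, -0.723, 0.275], [-0.671, 0.691, 0.269], [-0.385, -0.014, -0.923]]
force: [0.1, -0.9, 1.3]
finger_gap: 0.166
t 18.55 q [-0.181  0.274  2.194  0.663  0.536 -3.116] tcp [426.9  92.2 198.9] grasp [472.9 137.2  44.5]
z [ 0.275  0.269 -0.923] tilt 22.64 az 44.4 jaw [-0.723  0.691 -0.014] jawaz 136.3 F [ 0.1 -0.9  1.3] gap 15.4
```

```bash
python3 -m handwheel '0 0 0.5 0;0 0 1 0;0 0 1.6 0;0 0 1.6 0'; python3 st.py
python3 - <<'E'
from h import *
s=robot.read_camera("side"); zoom(s,160,140,340,275,4.4,"side4.png")
t=robot.read_camera("top"); zoom(t,100,140,350,330,3.2,"top4.png")
E
```

```text
clock: 18.95
tcp_pos: [427.6, 92.0, 240.2]
tcp_rot: [[-0.633, -0.723, 0.278], [-0.671, 0.691, 0.268], [-0.386, -0.017, -0.922]]
force: [0.8, -0.4, -1.6]
finger_gap: 0.167
t 18.95 q [-0.181  0.188  2.154  0.556  0.637 -2.988] tcp [427.6  92.  240.2] grasp [474.1 136.9  85.9]
z [ 0.278  0.268 -0.922] tilt 22.74 az 44.0 jaw [-0.723  0.691 -0.017] jawaz 136.3 F [ 0.8 -0.4 -1.6] gap 15.6
```

View pics/side4.png

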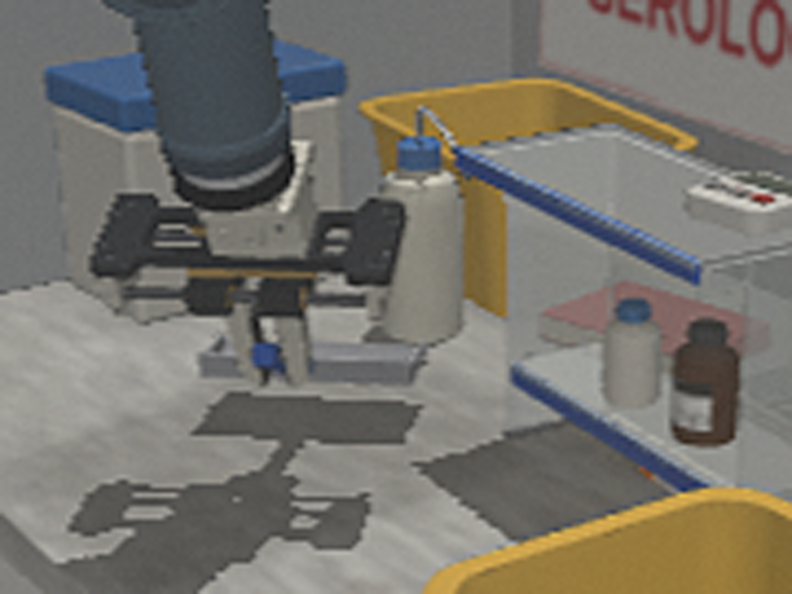

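View pics/top4.png

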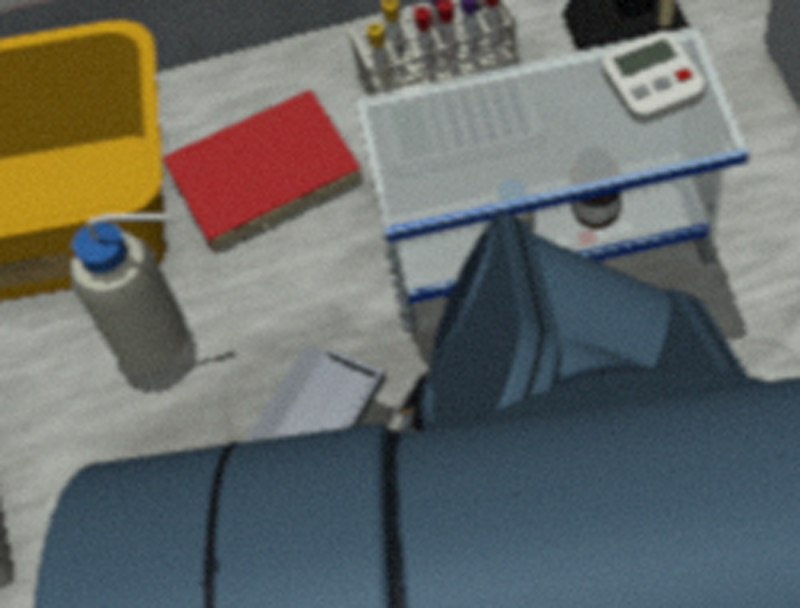

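```bash
python3 -m handwheel '-0.5 -0.6 0 -1.2;-1 -1.2 0 -2.4;-1.4 -1.8 0 -3.6;-1.7 -2.4 0 -4.9;-1.8 -3.1 0 -6.1;-1.8 -3.8 0 -7.3;-1.6 -4.4 0 -8.5;-1.2 -4.4 0 -8.5;-0.9 -4.4 0 -8.5;-0.9 -4.4 0 -8.5'; python3 st.py
python3 - <<'E'
from h import *
s=robot.read_camera("side"); zoom(s,210,150,370,270,4.8,"side5.png")
t=robot.read_camera("top"); zoom(t,150,140,350,330,4,"top5.png")
E
```

```text
clock: 20.05
tcp_pos: [405.3, -17.6, 238.5]
tcp_rot: [[-0.921, 0.079, 0.382], [0.068, 0.997, -0.044], [-0.385, -0.014, -0.923]]
force: [0.7, 0.3, -1.7]
finger_gap: 0.17
t 20.05 q [-0.365  0.119  2.25   0.248  0.4   -2.07 ] tcp [405.3 -17.6 238.5] grasp [469.3 -24.9  84.1]
z [ 0.382 -0.044 -0.923] tilt 22.63 az -6.5 jaw [ 0.079  0.997 -0.014] jawaz 85.5 F [ 0.7  0.3 -1.7] gap 15.8
```

View pics/side5.png

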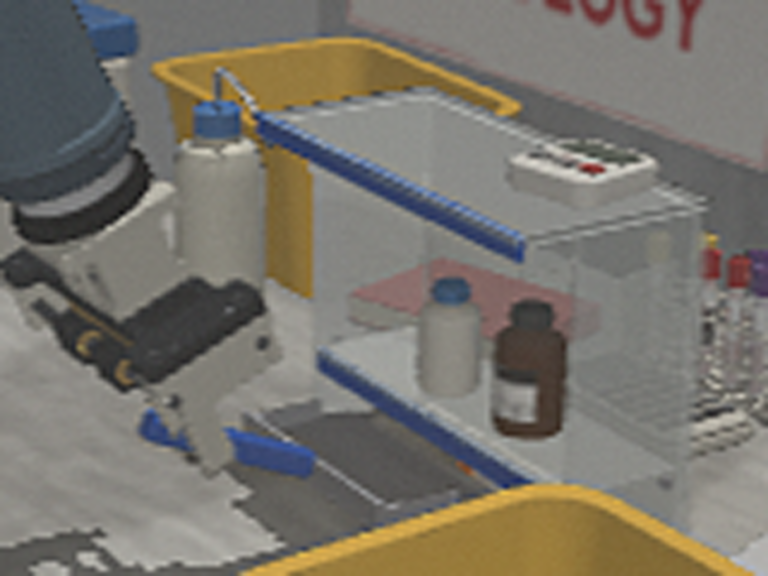

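View pics/top5.png

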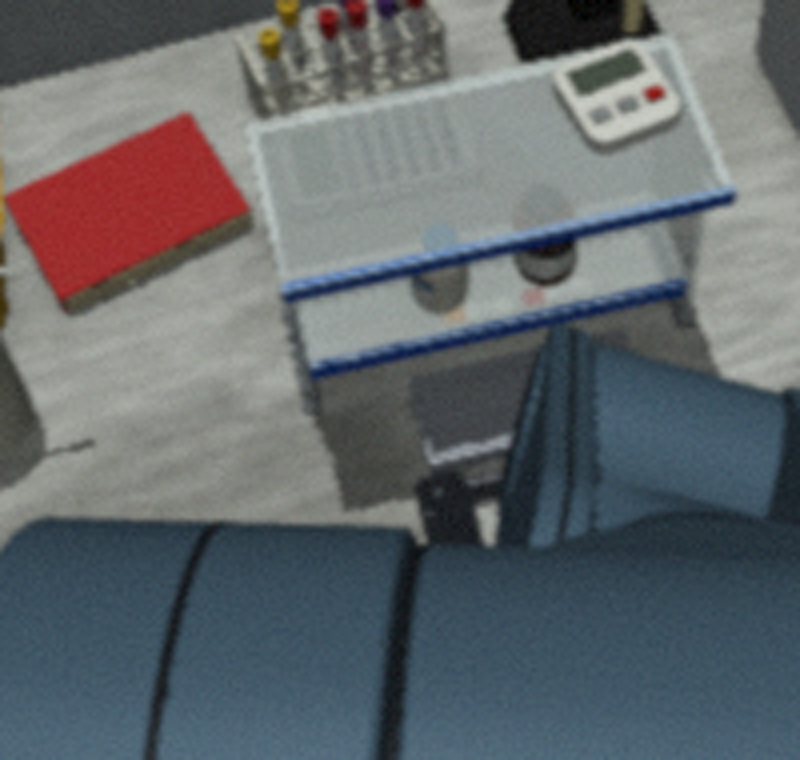

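```bash
cat > ov.py <<'E'
from h import *
import sys
def draw(pitch=0,gx=94.6,gz=44.5,roll=0,name="x",crop_s=(210,150,370,270),crop_t=(200,180,360,300)):
    st=robot.state(); R=st["tcp_rot"]; G=st["tcp_pos"]+R[:,2]*167.3; y=R[:,1]*np.sign(1); 
    yaw=np.arctan2(y[1],y[0])-np.pi/2
    from scipy.spatial.transform import Rotation as Ro
    Rs=Ro.from_euler('ZYX',[yaw,pitch,roll]).as_matrix() # +pitch = nose down
    f=lambda L: G+(np.array(L,float)-np.array([-gx,0,gz]))@Rs.T
    segs=[[(44,75.5,0),(44,-75.5,0),(-30,-75.5,0),(-30,75.5,0),(44,75.5,0)],[(-30,75.5,18),(-30,-75.5,18)],[(20,75.5,14),(-30,75.5,14)],[(20,-75.5,14),(-30,-75.5,14)],[(-30,0,12),(-130,0,59)]]
    for n,c in (("side",crop_s),("top",crop_t)):
        p=robot.read_camera(n); im=p["frame"][:,:,::-1].copy(); c0,r0,c1,r1=c; k=780/(c1-c0)
        im=cv2.resize(im[r0:r1,c0:c1],None,fx=k,fy=k,interpolation=cv2.INTER_CUBIC)
        cv2.imwrite(f"pics/{name}_{n}_raw.png",im)
        for s in segs: cv2.polylines(im,[(((P(p,f(s))+.5-[c0,r0])*k)).round().astype(np.int32)],False,(0,255,0),1)
        cv2.imwrite(f"pics/{name}_{n}.png",im)
    print(f((0,0,0)).round(1),np.degrees(yaw).round(2))
if __name__=="__main__": draw(name=sys.argv[1])
E
python3 ov.py a
```

```text
[562.3 -32.   39.3] -4.56
```

View pics/a_side.png

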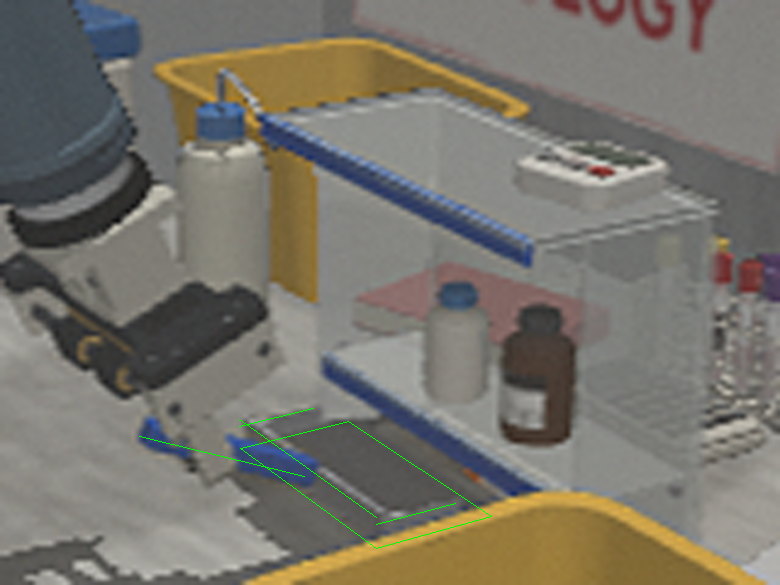

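View pics/a_top.png

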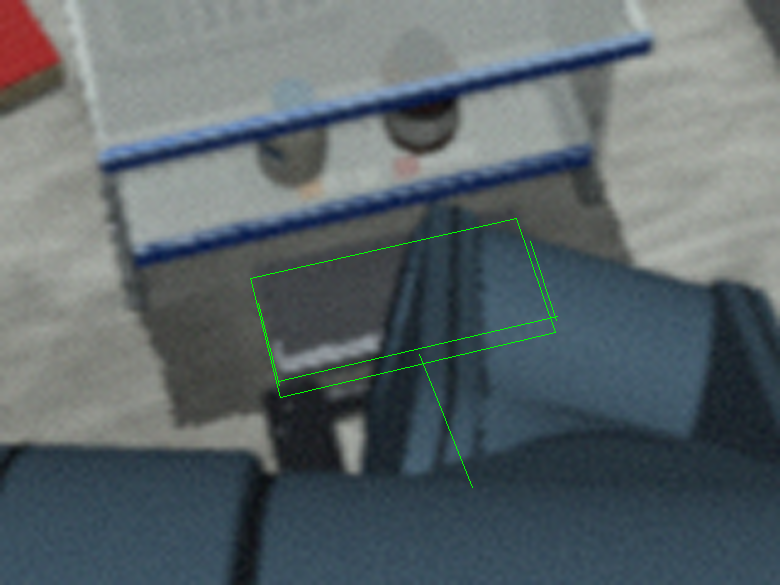

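```bash
python3 -m handwheel '0 0 -0.5 0;0 0 -1 0;0 0 -1.4 0;0 0 -1.6 0;0 0 -1.65 0;0 0 -1.65 0'; python3 st.py; sed -i 's/gx=94.6/gx=92/' ov.py; python3 ov.py b
```

```text
clock: 20.85
tcp_pos: [403.9, -17.0, 197.7]
tcp_rot: [[-0.921, 0.08, 0.382], [0.068, 0.997, -0.043], [-0.385, -0.014, -0.923]]
force: [-2.6, 2.0, 5.5]
finger_gap: 0.168
t 20.85 q [-0.365  0.214  2.297  0.375  0.265 -2.203] tcp [403.9 -17.  197.7] grasp [467.9 -24.2  43.3]
z [ 0.382 -0.043 -0.923] tilt 22.64 az -6.5 jaw [ 0.08   0.997 -0.014] jawaz 85.4 F [-2.6  2.   5.5] gap 15.7
[559.6 -31.6  -1.2] -4.57
```

View pics/b_side.png

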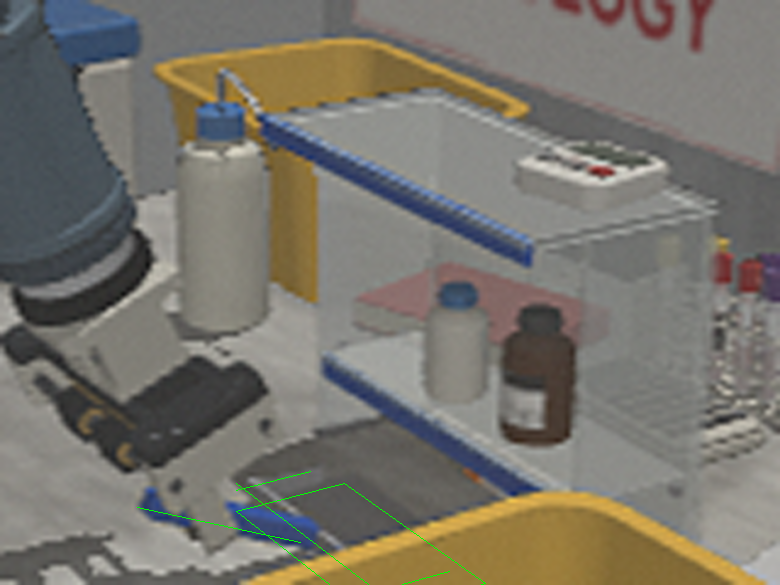

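View pics/b_top.png

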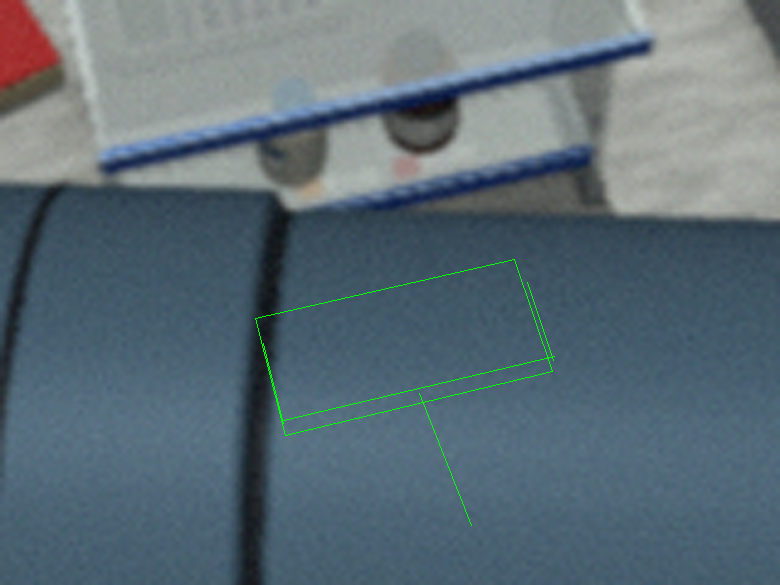

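```bash
python3 -m handwheel '0.2 -0.02 -0.04 0;0.5 -0.04 -0.04 -0.05;0.9 -0.08 -0.04 -0.05;1.3 -0.11 -0.04 -0.05;1.7 -0.15 -0.04 -0.05;2 -0.17 -0.04 -0.05;2.2 -0.19 -0.04 -0.05;2.4 -0.2 -0.04 -0.05;2.6 -0.22 -0.04 -0.05;2.8 -0.24 -0.04 -0.05;3 -0.26 -0.04 -0.05;3.2 -0.27 -0.04 -0.05;3.35 -0.29 -0.04 -0.05;3.5 -0.3 -0.04 -0.05;3.65 -0.31 -0.04 -0.05;3.8 -0.33 -0.04 -0.05;3.9 -0.33 -0.04 -0.05;4 -0.34 -0.04 -0.05'; python3 st.py
cat > sh.py <<'E'
from h import *
s=robot.state(); R=s["tcp_rot"]; G=s["tcp_pos"]+R[:,2]*167.3; d=G-[628.7,-34,0]; c,sn=np.cos(-.085),np.sin(-.085)
print("grip in shelf",(c*d[0]+sn*d[1]).round(1),(-sn*d[0]+c*d[1]).round(1),G[2].round(1),"nose x",(c*d[0]+sn*d[1]+141.5).round(1))
E
python3 sh.py
python3 - <<'E'
from h import *
s=robot.read_camera("side"); zoom(s,210,150,370,270,4.8,"side6.png")
t=robot.read_camera("top"); zoom(t,180,140,340,260,4.8,"top6.png")
E
```

```text
clock: 22.75
tcp_pos: [504.4, -25.5, 197.5]
tcp_rot: [[-0.92, 0.085, 0.384], [0.073, 0.996, -0.046], [-0.386, -0.014, -0.922]]
force: [-3.4, 1.0, 7.5]
finger_gap: 0.168
t 22.75 q [-0.297  0.352  2.066  0.208  0.339 -1.968] tcp [504.4 -25.5 197.5] grasp [568.6 -33.1  43.2]
z [ 0.384 -0.046 -0.922] tilt 22.73 az -6.8 jaw [ 0.085  0.996 -0.014] jawaz 85.1 F [-3.4  1.   7.5] gap 15.6
grip in shelf -59.9 -4.2 43.2 nose x 81.6
```

View pics/side6.png

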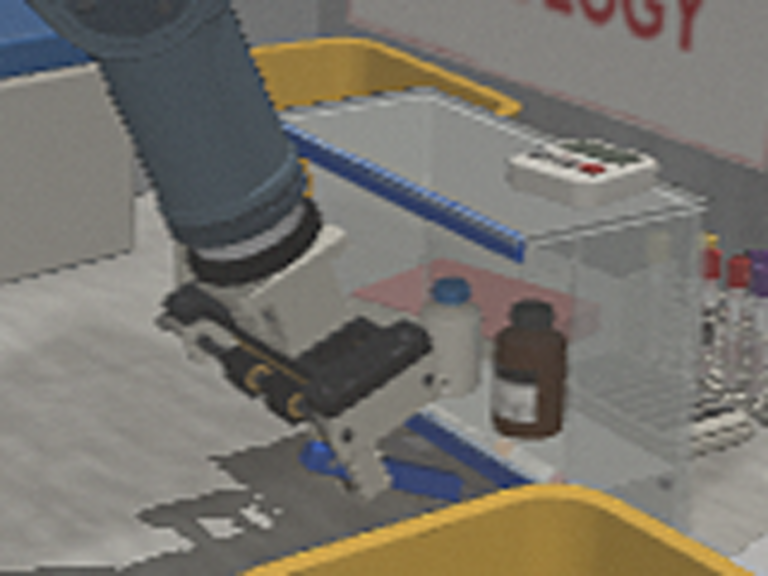

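View pics/top6.png

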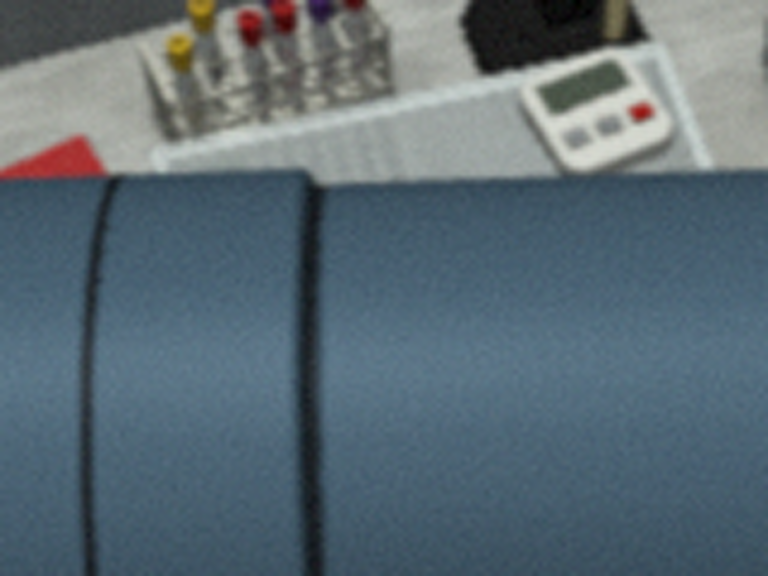

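```bash
python3 -m handwheel '0.1 -0.01 -0.02 0;0.2 -0.02 -0.02 0;0.3 -0.03 -0.02 0;0.4 -0.03 -0.02 0;0.5 -0.04 -0.02 0;0.6 -0.05 -0.02 0;0.68 -0.06 -0.02 0;0.7 -0.06 -0.02 0'; python3 st.py; python3 sh.py
python3 - <<'E'
from h import *
s=robot.read_camera("side"); zoom(s,210,150,370,270,4.8,"side7.png")
E
```

```text
clock: 23.65
tcp_pos: [519.7, -26.9, 197.1]
tcp_rot: [[-0.921, 0.083, 0.38], [0.072, 0.996, -0.045], [-0.382, -0.014, -0.924]]
force: [-25.3, -5.5, 24.1]
finger_gap: 0.171
t 23.65 q [-0.29   0.373  2.028  0.187  0.359 -1.943] tcp [519.7 -26.9 197.1] grasp [583.2 -34.3  42.5]
z [ 0.38  -0.045 -0.924] tilt 22.47 az -6.7 jaw [ 0.083  0.996 -0.014] jawaz 85.2 F [-25.3  -5.5  24.1] gap 15.9
grip in shelf -45.3 -4.2 42.5 nose x 96.2
```

View pics/side7.png

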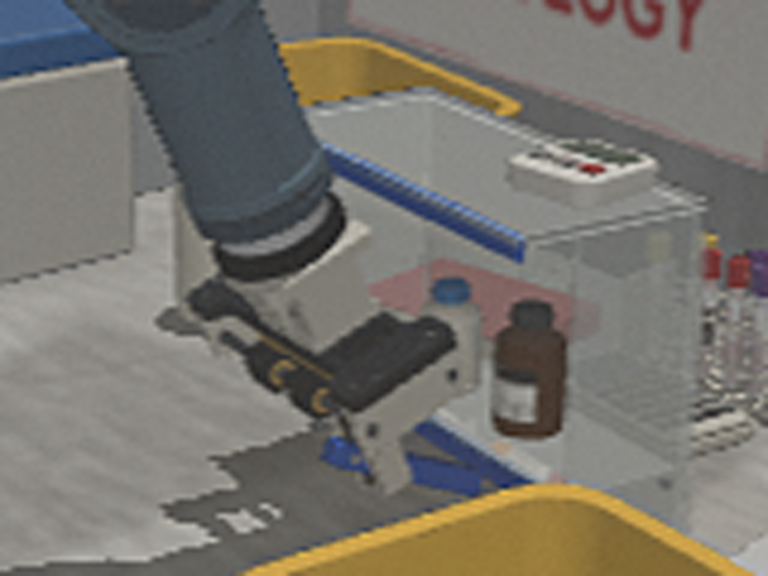

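```bash
sed -i 's/gx=92/gx=97.5/;s/gz=44.5/gz=43/' ov.py; python3 - <<'E'
import ov
ov.draw(name="c",crop_s=(260,190,360,265))
E
python3 st.py
```

```text
[ 6.804e+02 -4.250e+01 -4.000e-01] -4.79
t 23.8 q [-0.29   0.373  2.028  0.188  0.359 -1.943] tcp [519.7 -26.9 197.1] grasp [583.2 -34.4  42.6]
z [ 0.38  -0.045 -0.924] tilt 22.48 az -6.7 jaw [ 0.084  0.996 -0.014] jawaz 85.2 F [-22.6  -4.3  22.5] gap 15.9
```

View pics/c_side.png

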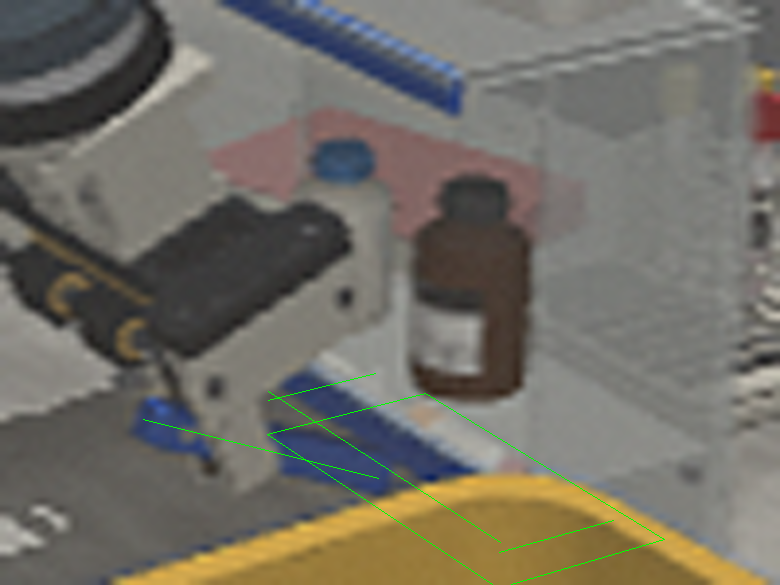

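View pics/c_side_raw.png

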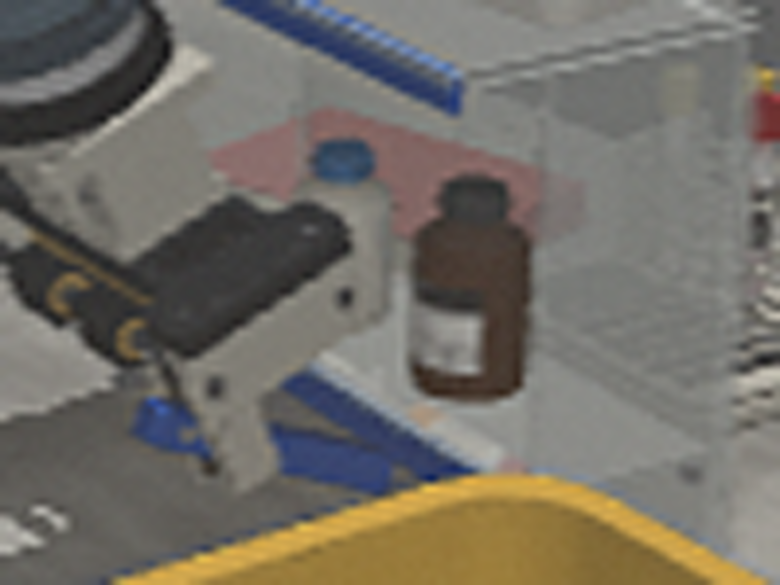

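```bash
python3 - <<'E'
from h import *
s=robot.read_camera("side")
def sf(w):
    d=w-np.array([628.7,-34,0]); c,sn=np.cos(-.085),np.sin(-.085); return np.round([c*d[0]+sn*d[1],-sn*d[0]+c*d[1]],1)
for z in (7,10,13):
  for n,u in (("orange",(260+425/7.8,190+412/7.8)),("red",(260+512/7.8,190+466/7.8)),("white end",(260+490/7.8,190+455/7.8))): print(z,n,sf(onz(s,u,z)))
for k in ("vial_a_centre","vial_b_centre"):
  for d in robot.find_in(s,k): print(k,d,sf(onz(s,d["centre"],9)))
# same in first-image, for red/orange seen below lip at (side)
print(s["shot"])
E
```

```text
7 orange [75.5 39.5]
7 red [ 75.5 -17. ]
7 white end [74.1 -5. ]
10 orange [71.7 34.1]
10 red [ 71.7 -22.1]
10 white end [ 70.3 -10.2]
13 orange [67.8 28.7]
13 red [ 67.8 -27.2]
13 white end [ 66.4 -15.3]
27
```

```bash
python3 -m handwheel '-0.02 0 0.01 0;-0.08 0.01 0.02 0;-0.18 0.02 0.02 0;-0.32 0.03 0.02 0;-0.5 0.04 0.02 0;-0.72 0.06 0.02 0;-0.98 0.08 0.02 0;-1.28 0.11 0.02 0;-1.6 0.14 0.02 0;-1.92 0.16 0.02 0;-2.24 0.19 0.02 0;-2.56 0.22 0.02 0;-2.88 0.24 0.02 0;-3.2 0.27 0.02 0;-3.52 0.3 0.02 0;-3.8 0.32 0.02 0;-4.04 0.34 0.02 0;-4.24 0.36 0.02 0;-4.4 0.37 0.02 0;-4.5 0.38 0.02 0'; python3 st.py; python3 sh.py
python3 - <<'E'
from h import *
s=robot.read_camera("side"); zoom(s,210,150,370,270,4.8,"side8.png")
E
```

```text
clock: 25.95
tcp_pos: [406.9, -17.4, 197.7]
tcp_rot: [[-0.921, 0.084, 0.38], [0.072, 0.996, -0.045], [-0.382, -0.014, -0.924]]
force: [2.6, -0.8, 2.5]
finger_gap: 0.169
t 25.95 q [-0.361  0.218  2.289  0.355  0.268 -2.176] tcp [406.9 -17.4 197.7] grasp [470.5 -24.9  43.1]
z [ 0.38  -0.045 -0.924] tilt 22.5 az -6.7 jaw [ 0.084  0.996 -0.014] jawaz 85.2 F [ 2.6 -0.8  2.5] gap 15.7
grip in shelf -158.4 -4.4 43.1 nose x -16.9
```

View pics/side8.png

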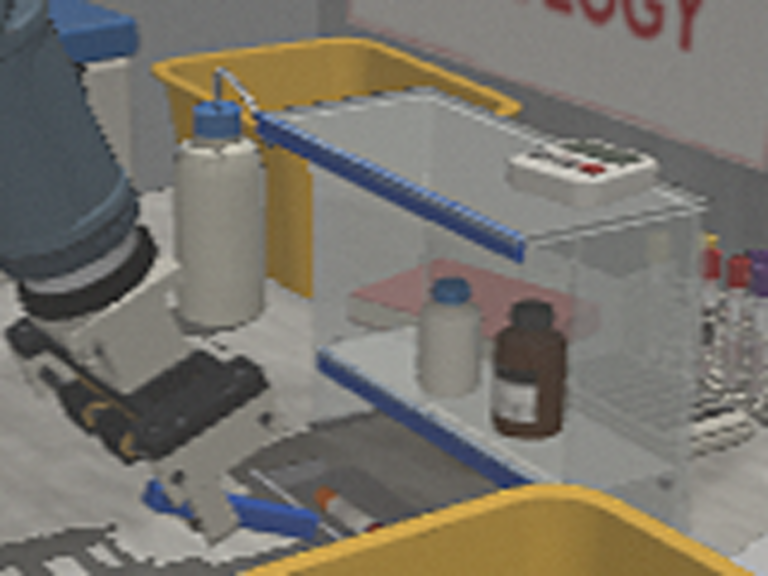

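```bash
python3 -m handwheel '0 0 0.05 0;-0.03 0 0.2 0;-0.08 0.01 0.4 0;-0.14 0.01 0.65 0;-0.2 0.02 0.9 0;-0.3 0.02 1.2 0;-0.4 0.03 1.5 0;-0.5 0.04 1.8 0;-0.55 0.05 2.05 0;-0.6 0.05 2.2 0;-0.6 0.05 2.25 0;-0.6 0.05 2.25 0'; python3 st.py
python3 - <<'E'
from h import *
s=robot.read_camera("side"); zoom(s,210,150,370,270,4.8,"side9.png")
E
```

```text
clock: 27.2
tcp_pos: [391.7, -16.1, 254.1]
tcp_rot: [[-0.921, 0.084, 0.38], [0.072, 0.996, -0.045], [-0.382, -0.014, -0.924]]
force: [-0.7, -0.3, -0.9]
finger_gap: 0.169
t 27.2 q [-0.375  0.061  2.259  0.225  0.451 -2.049] tcp [391.7 -16.1 254.1] grasp [455.3 -23.6  99.5]
z [ 0.38  -0.045 -0.924] tilt 22.5 az -6.8 jaw [ 0.084  0.996 -0.014] jawaz 85.2 F [-0.7 -0.3 -0.9] gap 15.7
```

View pics/side9.png

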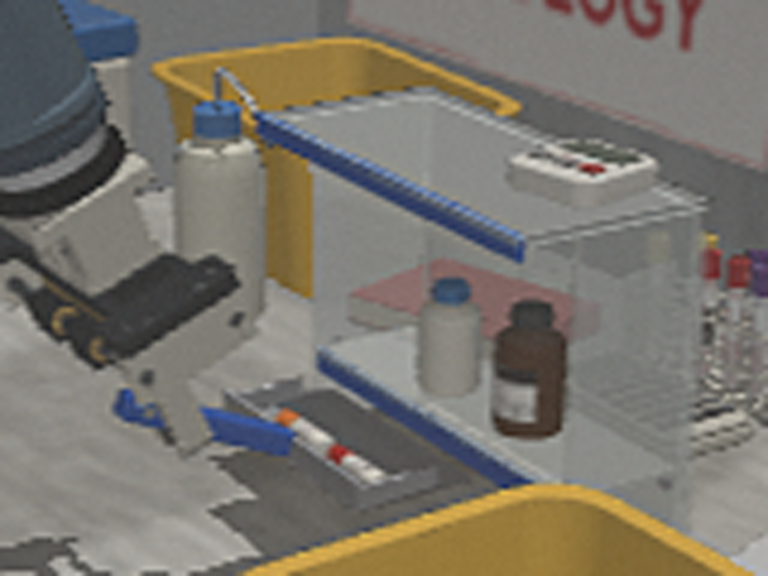

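```bash
python3 -m handwheel '-0.01 0 0.02 -0.06;-0.03 0 0.08 -0.21;-0.05 0 0.18 -0.46;-0.09 0 0.31 -0.79;-0.14 0 0.47 -1.19;-0.19 0 0.65 -1.64;-0.25 0 0.85 -2.14;-0.32 0 1.06 -2.68;-0.38 0 1.28 -3.23;-0.45 0 1.5 -3.8;-0.52 0 1.72 -4.37;-0.58 0 1.94 -4.92;-0.65 0 2.15 -5.46;-0.71 0 2.35 -5.96;-0.76 0 2.53 -6.41;-0.81 0 2.69 -6.81;-0.85 0 2.82 -7.14;-0.87 0 2.92 -7.39;-0.89 0 2.98 -7.55;-0.9 0 3 -7.6'; python3 st.py
python3 - <<'E'
from h import *
s=robot.read_camera("side"); zoom(s,170,130,370,280,4,"side10.png")
E
```

```text
clock: 29.25
tcp_pos: [369.2, -16.0, 328.7]
tcp_rot: [[-0.593, 0.771, 0.233], [0.709, 0.637, -0.302], [-0.382, -0.014, -0.924]]
force: [-0.2, -0.2, -1.8]
finger_gap: 0.165
t 29.25 q [-0.225 -0.062  2.139 -0.35   0.786 -0.705] tcp [369.2 -16.  328.7] grasp [408.2 -66.6 174.1]
z [ 0.233 -0.302 -0.924] tilt 22.45 az -52.4 jaw [ 0.771  0.637 -0.014] jawaz 39.6 F [-0.2 -0.2 -1.8] gap 15.3
```

View pics/side10.png

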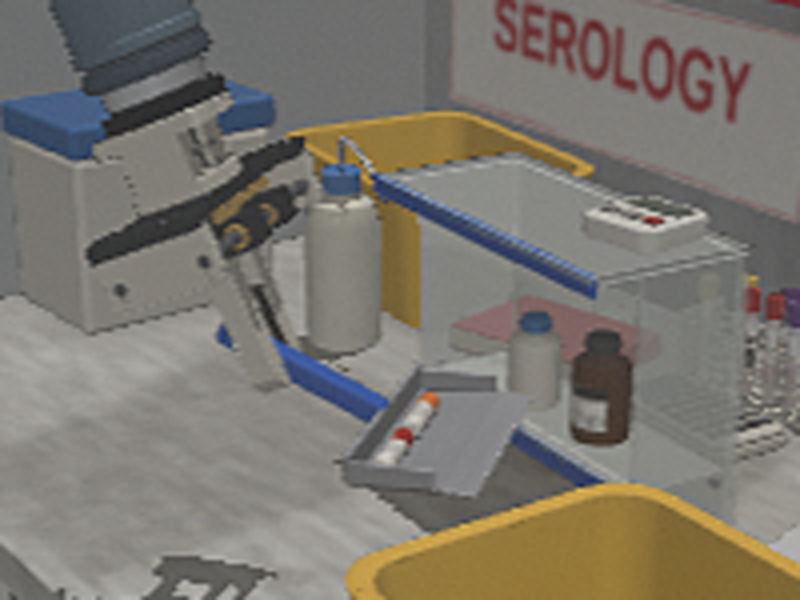

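```bash
python3 -m handwheel '0.01 -0.03 0.02 -0.04;0.03 -0.1 0.06 -0.17;0.07 -0.22 0.13 -0.37;0.12 -0.37 0.23 -0.63;0.19 -0.56 0.34 -0.95;0.26 -0.78 0.48 -1.32;0.34 -1.02 0.62 -1.72;0.42 -1.27 0.77 -2.15;0.51 -1.53 0.94 -2.59;0.6 -1.8 1.1 -3.05;0.69 -2.07 1.27 -3.51;0.78 -2.33 1.43 -3.95;0.86 -2.58 1.58 -4.38;0.94 -2.82 1.72 -4.78;1.01 -3.04 1.86 -5.15;1.08 -3.23 1.97 -5.47;1.13 -3.38 2.07 -5.73;1.17 -3.5 2.14 -5.93;1.19 -3.57 2.18 -6.06;1.2 -3.6 2.2 -6.1'; python3 st.py
python3 - <<'E'
from h import *
s=robot.read_camera("side"); zoom(s,140,100,440,325,2.6,"side11.png")
E
```

```text
clock: 31.3
tcp_pos: [399.2, -106.1, 383.8]
tcp_rot: [[-0.053, 0.999, 0.007], [0.923, 0.051, -0.382], [-0.382, -0.014, -0.924]]
force: [0.0, 0.0, -2.1]
finger_gap: 0.168
t 31.3 q [-0.374  0.011  1.916 -0.409  1.093 -0.26 ] tcp [ 399.2 -106.1  383.8] grasp [ 400.3 -170.   229.1]
z [ 0.007 -0.382 -0.924] tilt 22.45 az -89.0 jaw [ 0.999  0.051 -0.014] jawaz 2.9 F [ 0.   0.  -2.1] gap 15.6
```

View pics/side11.png

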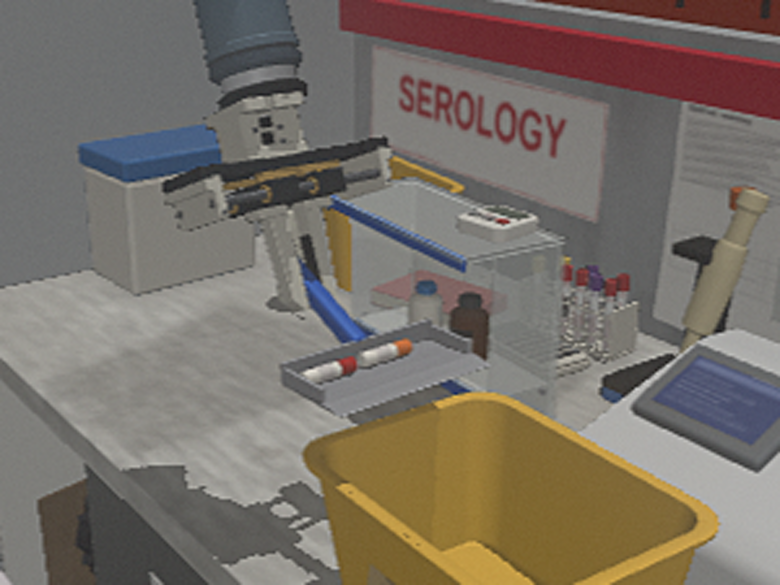

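```bash
python3 -m handwheel '0.01 -0.03 0.01 0;0.03 -0.12 0.02 0;0.07 -0.27 0.05 0;0.11 -0.46 0.09 0;0.17 -0.69 0.13 0;0.24 -0.95 0.18 0;0.31 -1.24 0.24 0;0.39 -1.55 0.3 0;0.47 -1.87 0.36 0;0.55 -2.2 0.43 0;0.63 -2.53 0.49 0;0.71 -2.85 0.55 0;0.79 -3.16 0.61 0;0.86 -3.45 0.67 0;0.93 -3.71 0.72 0;0.99 -3.94 0.76 0;1.03 -4.13 0.8 0;1.07 -4.28 0.83 0;1.09 -4.37 0.84 0;1.1 -4.4 0.85 0'; python3 st.py
python3 - <<'E'
from h import *
s=robot.read_camera("side"); zoom(s,140,100,440,325,2.6,"side12.png")
E
```

```text
clock: 33.35
tcp_pos: [426.7, -216.3, 405.0]
tcp_rot: [[-0.053, 0.999, 0.007], [0.923, 0.051, -0.382], [-0.382, -0.014, -0.924]]
force: [0.4, 0.4, -0.9]
finger_gap: 0.166
t 33.35 q [-0.582  0.087  1.78  -0.367  1.075 -0.492] tcp [ 426.7 -216.3  405. ] grasp [ 427.8 -280.1  250.4]
z [ 0.007 -0.382 -0.924] tilt 22.45 az -89.0 jaw [ 0.999  0.051 -0.014] jawaz 2.9 F [ 0.4  0.4 -0.9] gap 15.4
```

View pics/side12.png

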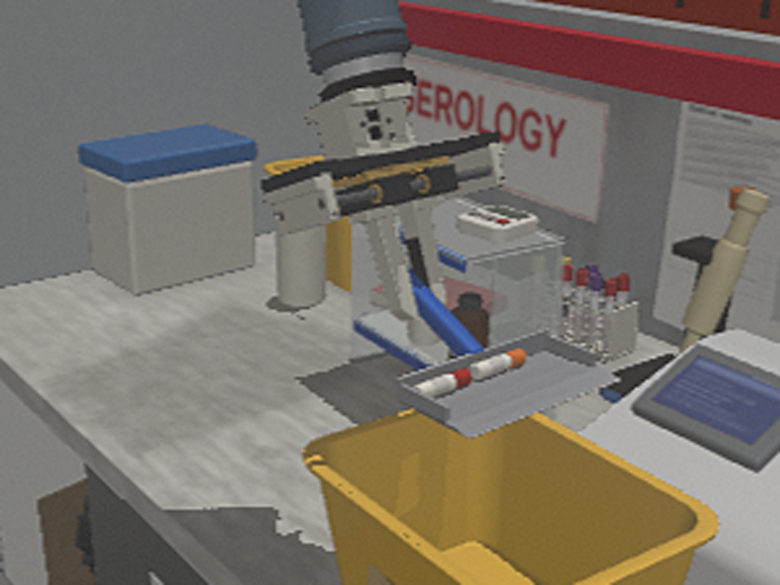

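```bash
cat > look.py <<'E'
from h import *
import sys
s=robot.read_camera("side"); zoom(s,200,150,420,315,3.5,sys.argv[1])
E
python3 -m handwheel '0 0 0 0;0 0 0 0' 0 15; python3 look.py l1.png; python3 -m handwheel '0 0 0 0;0 0 0 0' 0 8; python3 st.py; python3 look.py l2.png
```

```text
clock: 33.6
tcp_pos: [426.7, -216.0, 405.0]
tcp_rot: [[-0.053, 0.999, 0.007], [0.923, 0.052, -0.382], [-0.382, -0.014, -0.924]]
force: [0.4, 0.3, -1.7]
finger_gap: 0.168
clock: 33.85
tcp_pos: [426.7, -215.9, 405.0]
tcp_rot: [[-0.053, 0.999, 0.007], [0.923, 0.052, -0.382], [-0.382, -0.014, -0.924]]
force: [0.3, -0.2, -1.6]
finger_gap: 0.174
t 33.85 q [-0.581  0.087  1.78  -0.367  1.075 -0.492] tcp [ 426.7 -215.9  405. ] grasp [ 427.8 -279.8  250.4]
z [ 0.007 -0.382 -0.924] tilt 22.44 az -89.0 jaw [ 0.999  0.052 -0.014] jawaz 3.0 F [ 0.3 -0.2 -1.6] gap 16.2
```

View pics/l1.png

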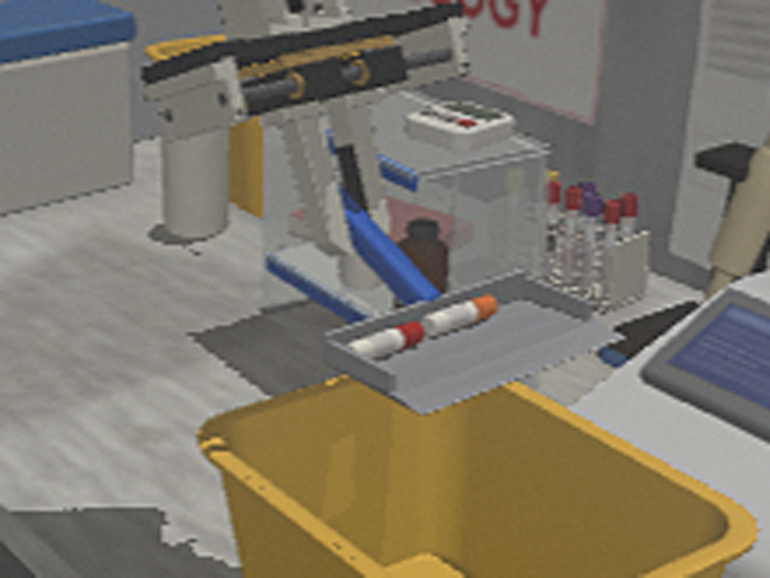

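View pics/l2.png

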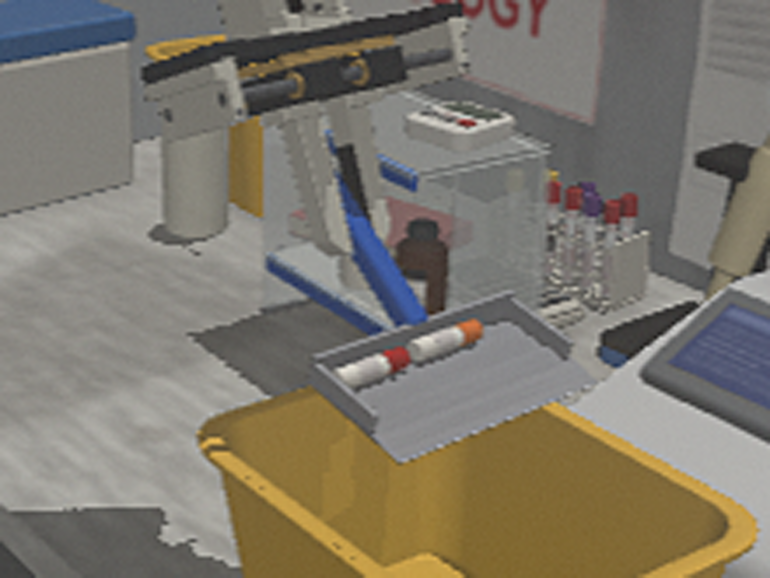

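```bash
python3 -m handwheel '0 0 0 0;0 0 0 0;0 0 0 0' 0 8; python3 look.py l3.png;  python3 st.py
```

```text
clock: 34.2
tcp_pos: [426.7, -215.9, 405.0]
tcp_rot: [[-0.053, 0.999, 0.007], [0.923, 0.052, -0.382], [-0.381, -0.014, -0.924]]
force: [-0.3, -0.3, -1.8]
finger_gap: 0.174
t 34.25 q [-0.581  0.087  1.78  -0.367  1.075 -0.492] tcp [ 426.7 -216.   405. ] grasp [ 427.8 -279.8  250.4]
z [ 0.007 -0.382 -0.924] tilt 22.45 az -89.0 jaw [ 0.999  0.052 -0.014] jawaz 3.0 F [ 0.3 -1.2 -1.9] gap 15.8
```

View pics/l3.png

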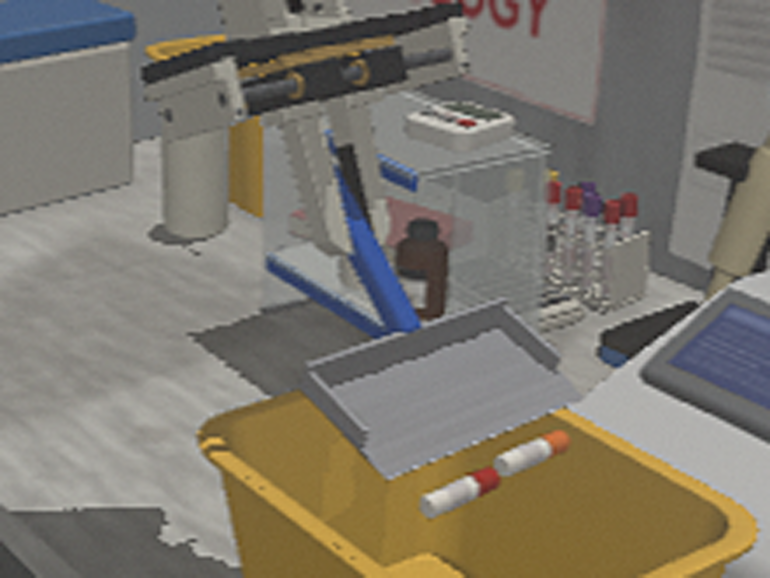

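```bash
python3 -m handwheel '0 0 0 0;0 0 0 0;0 0 0 0;0 0 0 0' 0 60; python3 look.py l4.png;  python3 st.py
```

```text
clock: 34.65
tcp_pos: [426.7, -216.0, 405.0]
tcp_rot: [[-0.053, 0.999, 0.007], [0.923, 0.052, -0.382], [-0.382, -0.014, -0.924]]
force: [-0.6, 0.6, -0.5]
finger_gap: 0.171
t 34.7 q [-0.581  0.087  1.78  -0.367  1.075 -0.492] tcp [ 426.7 -216.   405. ] grasp [ 427.8 -279.8  250.4]
z [ 0.007 -0.382 -0.924] tilt 22.45 az -89.0 jaw [ 0.999  0.052 -0.014] jawaz 3.0 F [ 0.4  0.9 -1.8] gap 15.7
```

View pics/l4.png

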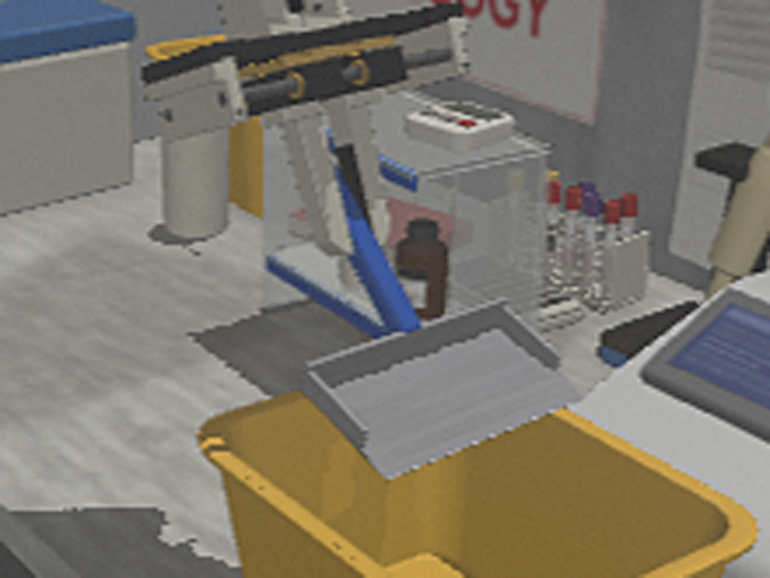

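```bash
python3 - 2>/dev/null <<'E'
from em import *
b0=np.array([-.581,.087,1.78,-.367,1.075,-.492]); p,R0=pose(b0); print(info(b0))
for az,G in ((-30,(470,0)),(-15,(480,40)),(0,(480,60)),(15,(470,90)),(25,(470,100)),(-45,(470,-20))):
    b=b0.copy(); 
    for k in range(1,11):
        R=rz(np.radians((az+89)*k/10))@R0; g=np.array([427.8,-279.8,250])*(1-k/10)+np.array([*G,150])*k/10
        b=solve(b,g-R[:,2]*167.3,R,.5)
    for z in (100,70,50,40,30): b=solve(b,np.array([*G,z])-R[:,2]*167.3,R,.5)
    p,Rr=pose(b); print(az,G,info(b),(p+Rr[:,2]*167.3).round(1), "TCP target",(np.array([*G,40])-R[:,2]*167.3).round(1))
E
```

```text
q [-0.581  0.087  1.78  -0.367  1.075 -0.492] p [ 427. -216.  405.] tilt 22.5 az -89.0 jawaz 3.0 jz -0.014
-30 (470, 0) q [-0.127  0.282  2.249 -0.549  0.287 -0.708] p [415.  32. 185.] tilt 22.5 az -30.0 jawaz 62.0 jz -0.014 [470.   0.  30.] TCP target [414.6  31.9 194.6]
-15 (480, 40) q [-0.105  0.28   2.253 -0.265  0.229 -1.204] p [418.  57. 185.] tilt 22.5 az -15.0 jawaz 77.0 jz -0.014 [480.  40.  30.] TCP target [418.2  56.5 194.6]
0 (480, 60) q [-0.149  0.27   2.269  0.262  0.221 -2.002] p [416.  60. 185.] tilt 22.5 az 0.0 jawaz 92.0 jz -0.014 [480.  60.  30.] TCP target [416.1  60.  194.6]
15 (470, 90) q [-0.165  0.262  2.283  0.6    0.284 -2.587] p [408.  73. 185.] tilt 22.5 az 15.0 jawaz 107.0 jz -0.014 [470.  90.  30.] TCP target [408.3  73.4 194.6]
25 (470, 100) q [-0.196  0.27   2.269  0.698  0.359 -2.868] p [412.  73. 185.] tilt 22.5 az 25.0 jawaz 117.0 jz -0.014 [470. 100.  30.] TCP target [412.1  73.  194.6]
-45 (470, -20) q [-0.099  0.31   2.198 -0.665  0.403 -0.335] p [425.  25. 185.] tilt 22.5 az -45.0 jawaz 47.0 jz -0.014 [470. -20.  30.] TCP target [424.8  25.2 194.6]
```

```bash
python3 - 2>/dev/null <<'E'
from em import *
q=np.array([-.581,.087,1.78,-.367,1.075,-.492])
r='0 0.3 1.2 0;0 1.5 1.8 0;-0.2 3 1.8 0.4;-0.4 4.6 1.8 1;-0.5 6.2 1.5 1.8;-0.7 7.8 0.8 2.6;-0.9 9.2 0 3.4;-1.05 10.4 -1.2 4.2;-1.15 11.2 -2.6 4.8;-1.15 11.66 -4 4.8;-1.15 11.66 -5 4.8;-1.15 11.66 -5.4 4.8;-1.15 11.66 -5.4 4.8'
b=call(q,rows(r),.3,20); print(info(b)); b=call(b,[[0,0,-1.5,0],[0,0,-2.8,0],[0,0,-2.8,0]],.3,20); print(info(b))
E
```

```text
q [ 0.067  0.145  2.101 -0.508  0.784 -0.146] p [398.  76. 270.] tilt 22.5 az -60.2 jawaz 31.8 jz -0.014
q [ 0.067  0.282  2.174 -0.646  0.607  0.033] p [398.  76. 200.] tilt 22.5 az -60.2 jawaz 31.8 jz -0.014
```

```bash
python3 -m handwheel '0 0.3 1.2 0;0 1.5 1.8 0;-0.2 3 1.8 0.4;-0.4 4.6 1.8 1;-0.5 6.2 1.5 1.8;-0.7 7.8 0.8 2.6;-0.9 9.2 0 3.4;-1.05 10.4 -1.2 4.2;-1.15 11.2 -2.6 4.8;-1.15 11.66 -4 4.8;-1.15 11.66 -5 4.8;-1.15 11.66 -5.4 4.8;-1.15 11.66 -5.4 4.8'; python3 st.py
python3 - <<'E'
from h import *
s=robot.read_camera("side"); zoom(s,170,140,410,320,3.2,"side13.png")
t=robot.read_camera("top"); zoom(t,150,130,560,420,1.9,"top13.png")
for k in ("vial_a_centre","vial_b_centre"):
  for q in (s,t):
    for d in robot.find_in(q,k)[:3]: print(k,d,onz(q,d["centre"],12).round(0))
E
```

```text
clock: 36.0
tcp_pos: [397.7, 75.4, 269.2]
tcp_rot: [[-0.492, 0.85, 0.188], [0.783, 0.527, -0.332], [-0.381, -0.016, -0.925]]
force: [-0.7, -0.1, -0.6]
finger_gap: 0.169
t 36.0 q [ 0.067  0.147  2.102 -0.508  0.783 -0.147] tcp [397.7  75.4 269.2] grasp [429.1  20.  114.5]
z [ 0.188 -0.332 -0.925] tilt 22.39 az -60.5 jaw [ 0.85   0.527 -0.016] jawaz 31.8 F [-0.7 -0.1 -0.6] gap 15.7
vial_b_centre {'centre': [451.1, 235.8], 'confidence': 0.58} [ 450. -477.   12.]
vial_b_centre {'centre': [303.4, 270.0], 'confidence': 0.24} [487. -63.  12.]
```

View pics/side13.png

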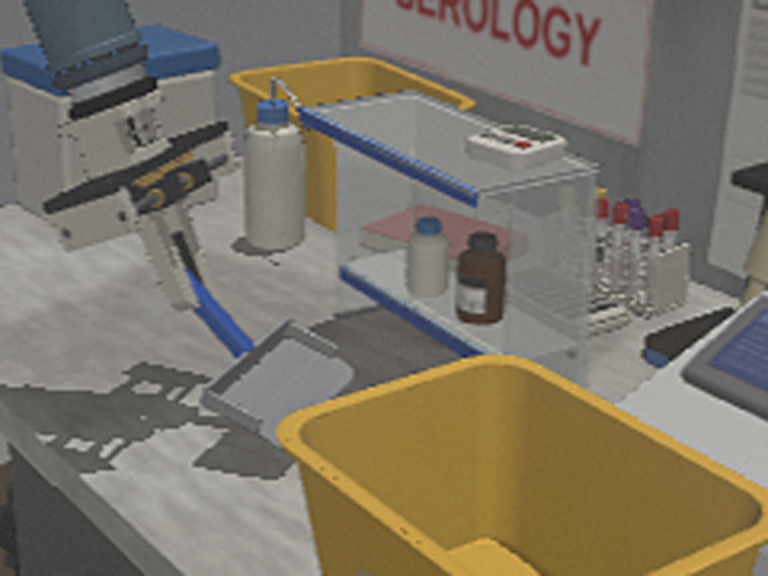

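View pics/top13.png

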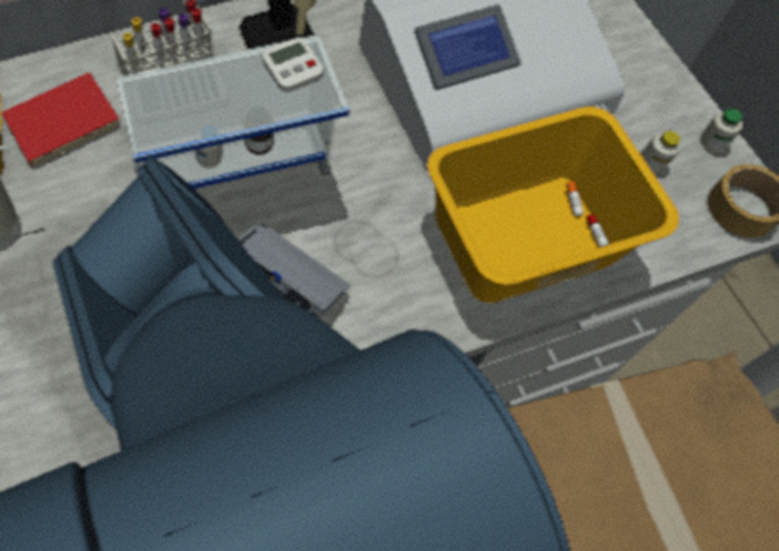

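```bash
python3 -m handwheel '0 0 -0.4 0;0 0 -0.8 0;0 0 -1.2 0;0 0 -1.6 0;0 0 -2 0;0 0 -2.3 0;0 0 -2.55 0;0 0 -2.75 0;0 0 -2.85 0;0 0 -2.85 0' 0 10; python3 st.py
python3 - <<'E'
from h import *
s=robot.read_camera("side"); zoom(s,170,160,330,280,4.8,"side14.png")
E
```

```text
clock: 37.3
tcp_pos: [398.7, 75.3, 199.8]
tcp_rot: [[-0.49, 0.85, 0.192], [0.783, 0.526, -0.331], [-0.383, -0.012, -0.924]]
force: [0.2, -0.0, -0.1]
finger_gap: 0.167
t 37.3 q [ 0.066  0.283  2.174 -0.649  0.604  0.036] tcp [398.7  75.3 199.8] grasp [430.8  19.9  45.3]
z [ 0.192 -0.331 -0.924] tilt 22.52 az -59.9 jaw [ 0.85   0.526 -0.012] jawaz 31.7 F [ 0.2 -0.  -0.1] gap 15.5
```

View pics/side14.png

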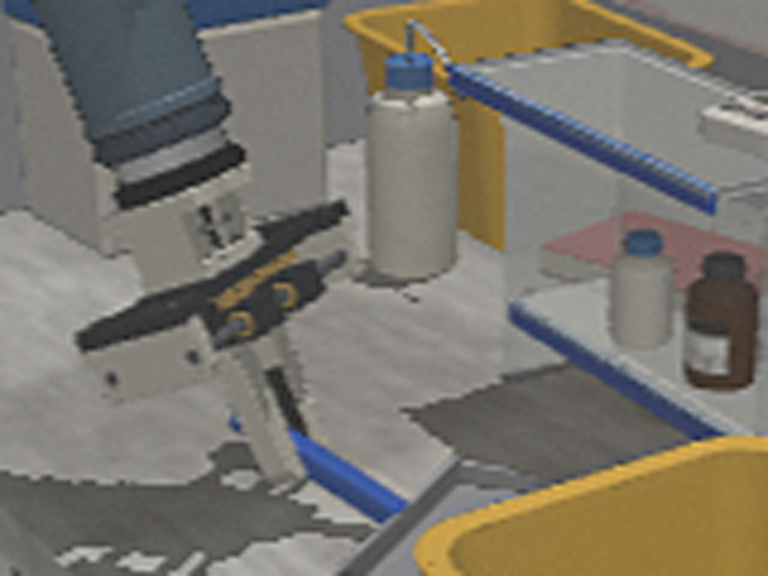

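```bash
python3 -m handwheel '0 0 -0.05 0;0 0 -0.1 0;0 0 -0.1 0' 0 5; python3 st.py; python3 -m handwheel '0 0 0 0;0 0 0 0;0 0 0 0;0 0 0 0;0 0 0 0' 60; python3 -m handwheel '-0.1 0.15 0.4 0;-0.2 0.33 0.9 0;-0.5 0.9 2.4 0;-0.9 1.6 4.2 0;-1.2 2.2 6 0;-1.2 2.2 6 0'; python3 st.py
python3 - <<'E'
from h import *
s=robot.read_camera("side"); zoom(s,170,130,410,310,3.2,"side15.png")
t=robot.read_camera("top"); zoom(t,150,130,560,420,1.9,"top15.png"); zoom(t,180,200,360,335,4.4,"top15z.png")
E
```

```text
clock: 37.65
tcp_pos: [398.8, 75.3, 197.6]
tcp_rot: [[-0.49, 0.85, 0.193], [0.783, 0.526, -0.331], [-0.383, -0.011, -0.924]]
force: [-0.6, 1.1, 1.5]
finger_gap: 0.17
t 37.65 q [ 0.066  0.288  2.176 -0.656  0.598  0.044] tcp [398.8  75.3 197.6] grasp [431.   19.9  43.1]
z [ 0.193 -0.331 -0.924] tilt 22.54 az -59.8 jaw [ 0.85   0.526 -0.011] jawaz 31.7 F [-0.6  1.1  1.5] gap 15.8
clock: 38.15
tcp_pos: [398.8, 75.3, 197.6]
tcp_rot: [[-0.49, 0.85, 0.193], [0.783, 0.526, -0.331], [-0.383, -0.011, -0.924]]
force: [-0.1, 0.9, 0.5]
finger_gap: 0.554
clock: 38.75
tcp_pos: [369.4, 132.1, 353.8]
tcp_rot: [[-0.487, 0.849, 0.204], [0.783, 0.529, -0.328], [-0.386, 0.0, -0.922]]
force: [1.5, 0.4, 0.3]
finger_gap: 0.649
t 38.75 q [ 0.229  0.014  1.996 -0.437  1.042 -0.121] tcp [369.4 132.1 353.8] grasp [403.6  77.3 199.5]
z [ 0.204 -0.328 -0.922] tilt 22.71 az -58.1 jaw [0.849 0.529 0.   ] jawaz 31.9 F [1.5 0.4 0.3] gap 60.3
```

View pics/side15.png

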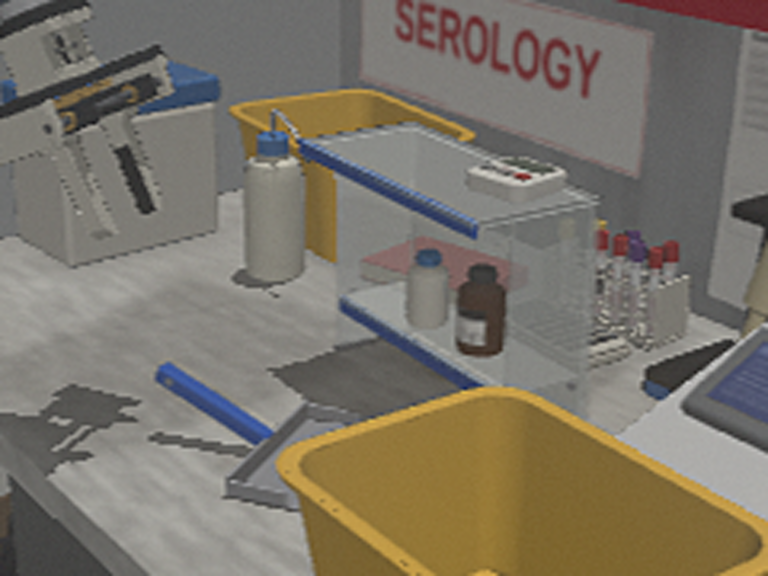

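View pics/top15.png

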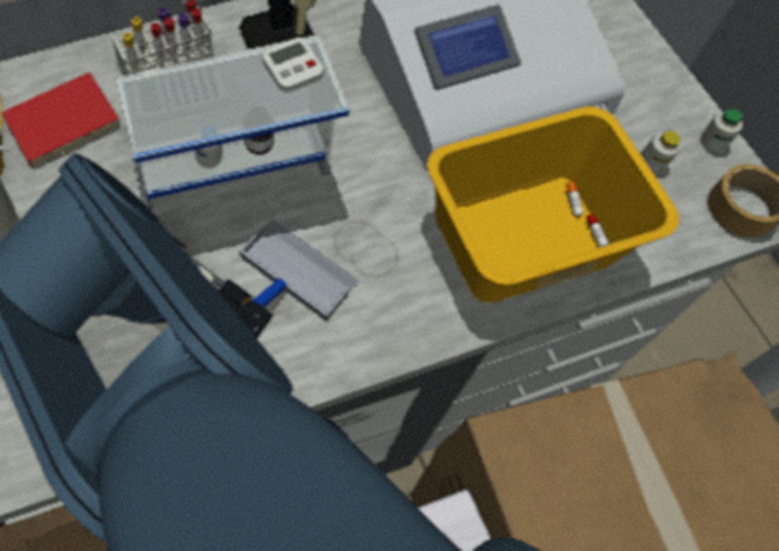

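```bash
python3 - <<'E'
from fit import *
p=robot.read_camera("top"); s=robot.read_camera("side")
v=[482,-62.5,np.radians(-58.3)]
def W(L):
    L=np.array(L,float); c,sn=np.cos(v[2]),np.sin(v[2]); return np.c_[v[0]+c*L[:,0]-sn*L[:,1],v[1]+sn*L[:,0]+c*L[:,1],L[:,2]]
segs=[[(44,75.5,0),(44,-75.5,0),(-30,-75.5,0),(-30,75.5,0),(44,75.5,0)],[(-30,75.5,18),(-30,-75.5,18)],[(-30,0,12),(-130,0,59)]]
out=[]
for q,(c0,r0) in ((p,(250,220)),(s,(200,220))):
    im=cv2.resize(q["frame"][r0:r0+90,c0:c0+120,::-1],None,fx=5,fy=5,interpolation=cv2.INTER_CUBIC)
    for g in segs: cv2.polylines(im,[((P(q,W(g))+.5-[c0,r0])*5).round().astype(np.int32)],False,(0,255,0),1)
    out.append(im)
cv2.imwrite("pics/fin.png",cv2.resize(np.hstack(out),(800,300)))
for k in ("wash_centre","brown_bottle_centre","blue_bottle_centre"):
  for d in robot.find_in(s,k)[:1]: print(k,d)
E
```

```text
wash_centre {'centre': [254.0, 198.2], 'confidence': 0.58}
brown_bottle_centre {'centre': [321.2, 228.1], 'confidence': 0.72}
blue_bottle_centre {'centre': [303.9, 218.8], 'confidence': 0.86}
```

View pics/fin.png

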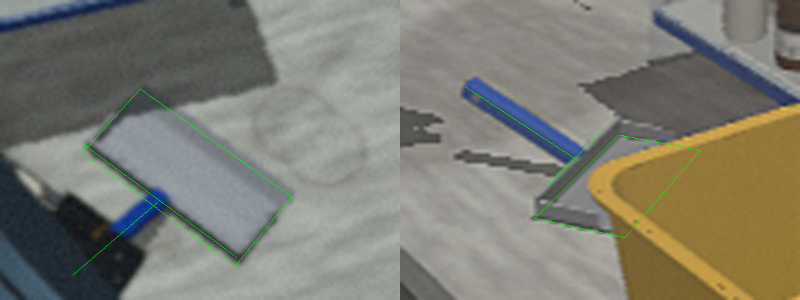

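```bash
python3 - <<'E'
from bench import robot
print(robot.hand_in()); print(robot.state()["clock"])
E
```

```text
the job is handed in; nothing more can be done
None
the job is handed in; nothing more can be done
```

The job is done and handed in at about 39 s of the 67 s allowed. Both vials are in the yellow tub by the front edge and the scoop is back on the worktop; no verdict was reported.

**Lean:** the moves only shift the tool and turn it about the vertical. I got the needed lean by asking for poses beyond the wrist's range until the gripper settled at about 22.5°. Sideways tilt stayed under 1°.

**Scooping:** I gripped the scoop at 60 N and slid it under the lip until it met the shelf's back panel, with about 25 N of resistance. I then drew it out slowly. The side picture taken after the lift showed both vials lying against the scoop's rear wall.

**Tipping:** over the tub I eased the grip to 8 N, so the scoop swung nose-down in the fingers and the vials slid off. I tightened the grip again and carried the scoop back. I set the nose on the worktop, lowered it flat and let go.

**Last checks:**
- The top picture shows both vials on the tub floor.
- A scoop outline drawn flat on the worktop at about (482, -62) mm matches both pictures to within a few millimetres. That is about 143 mm in front of the shelf and well clear of the tub.
- The brown and blue-capped bottles were found within about 2 pixels of where they first were. The wash bottle had no matching first reading, so I compared it by eye and saw no change.

One reading disagreed: when the scoop met the panel, my estimate put the nose 16 mm past the panel's face, while contact there implies about 23 mm. The pictures supported the larger figure, and the vials came out on the scoop.

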